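# Set up the sandal maker's die and stamp case

## Robot

A 6-joint arm with a two-finger parallel gripper is mounted at the origin on the work surface. World frame = base frame: x ahead of the robot, y to its left, z up, the work surface at z = 0. Lengths are in m, angles in rad, forces in N, time in s.
With the tool pointing down it reaches from about 0.425 to 0.95 m from the base axis. Payload 3.5 kg.
Tool frame: the origin (TCP) lies at the very end of the fingers, on their centre line; the grasp point (between the pads) lies behind it (ctrl.grasp_offset is the z of the grasp point in the tool frame, in m); z points along the fingers, x is the direction in which the jaws open and shut, and the axes are right-handed (so a half turn about z gives the same grasp; the last joint's range is limited). The gripper opens to 85 mm and grips with 20 to 120 N. Pads are 22 mm wide; open, the fingers measure 114 mm over their backs; the gripper's body (76 mm by 85 mm) begins 54 mm behind the grasp point. The pads swing forward as they close: fully open they stand 13 mm farther back than shut.
Start: joints at [1.084, 0.286, 1.577, -0, 1.279, -0.15], TCP at [0.223, 0.637, 0.231] pointing down, gripper open.
Joint ranges: [-2.77, 2.77], [-0.9, 2.22], [0.21, 2.48], [-1.53, 4.67], [0.24, 2.81], [-2.84, 2.84]. Speed limits (rad/s): [2.79, 2.79, 3.14, 3.14, 3.14, 3.14].

## Interface

Orientations are given as a unit quaternion [x, y, z, w].
In Python, from plant import ctrl gives the robot as it stands.
- The arm moves only by the shell command python3 -m jog 'ROWS' [FORCE]. ROWS is JSON, a list of rows, each an object with "grip": the closure, from 0 (fully open) to 1 (shut); "xyz": the shift along the tool's x, y, z in m, a list of three; "dr": the turn, a rotation vector about the tool's x, y, z in rad, a list of three. A call has 1 to 12 rows; each row is the pose to reach, as a shift and turn from the pose commanded when the call began, along the tool's axes at that moment; what a row does not reach only later rows make up. A row lasts 1/12 s, in which the tool goes at most 41.7 mm and 7.16 degrees, less where a joint would pass 70% of its speed; a pose out of reach is approached as far as the arm can. A call with a gripper value outside its range is refused whole. The fingers move at their own pace and stop on an object; FORCE is the grip in N (left out, the last holds). Time passes only in rows, so rows that repeat a pose let the fingers close. It gives the time, the measured TCP pose, the force and the opening at its end, in the units of the state.
- ctrl.get_state(): the state, without advancing time (a new reading comes with each control period).
- ctrl.read_camera(name): name is "scene" or "top" or "wrist"; returns the picture (400x640x3 uint8, red, green, blue); there is no depth.
- ctrl.get_calibration(name): a dict with "mtx" (3x3 intrinsics, pixels), "R" (3x3) and "t" (3): a world point X has camera coordinates R X + t; the wrist camera has in their place "hand_eye" (4x4, takes a point from camera to tool coordinates, whose origin is the TCP and whose axes are the tool frame's). Camera axes: x right, y down, z forward; pixel columns grow to the right and rows downward; lengths in m; the calibration is good to about 2 mm. A picture is of the moment at which its call begins: read the wrist's pose just before it. get_calibration takes no time and is no camera call.
- ctrl.sign_off(): hands the job in, once; it reports no verdict.
The state is a dict: "time": time; "qpos": joint angles; "dq": joint speeds; "joint_efforts": joint torques, N m; "eef_pos": TCP position; "tcp_rot": TCP orientation; "contact_force": force on the tool from outside, world axes, zero at the start; "wrist_torque": the same for the moment, N m; "opening": opening from 0.0 (shut) to 1.0 (fully open).
Only numpy, scipy, OpenCV 4.12 (cv2) and the standard library are available. Lean on these libraries where they do the work, as an engineer would, in place of code of your own. Each camera call takes 0.05 s, during which the arm holds its last target.

## Task

Get the sandal maker's marking kit ready for work: lift the lid of the wooden case right back until it rests on its stop, plug each of the two steel dies upright and fully home (flange down on the block) into the socket that fits its shape, and stand every hand stamp from the bench upright in a round pocket of its own. Leave the lid open, and leave the soles, the hammer and the glue tin alone.

Things in the scene. Friction and masses are not known exactly. Their poses are not given: they have to be found in the camera images.
- case: Wooden case fixed to the bench, 156 (x) x 272 (y) x 56 mm high. Origin: centre of the underside; z up; hinge at its +x side, lid handle at -x. The block inside has its top 44 mm above the bench, a rim 12 mm higher round it, and seven openings 26 mm deep in two rows 66 mm apart: at -x four round pockets; at +x a round pocket, a square and an oblong socket.
- lid (a joint): Angle of the case's lid: 0 closed, 1.95 rad fully open, leaning back on its stop. Plain free hinge: left alone the lid falls shut below about 1.5 rad and falls back onto its stop beyond about 1.7 rad. 0.25 kg, slab 10 mm thick. Starts closed.
- lid_handle (a point): Middle of the lid's round steel bar handle, 12 mm thick, 100 mm long, parallel to the hinge, its axis 55 mm off the lid's free edge, carried at its ends; 61 mm above the bench when closed. Moves with the lid. Can be pinched from above, a finger on either side, and turns in the fingers as the lid swings. Axes: y along the bar, x towards the hinge.
- lid_hinge (a point): Middle of the lid's hinge axis, which runs along the case's y; the bar handle swings about it at a radius of 211 mm, up from the closed lid and over to the case's +x side.
- die_square: Steel die, 72 mm tall, about 0.55 kg, at the start upright on its shank: a square shank 36 x 36 mm (x by y), 24 mm high with a 2.5 mm chamfered foot, then a dark flange 46 x 46 mm, 8 mm thick, then a grip block 28 x 28 mm (x by y) up to the top. Origin: centre of the underside; z up. Mates with socket_square, in any of its four yaws.
- die_long: Steel die, 72 mm tall, about 0.55 kg, at the start upright on its shank: an oblong shank 30 x 54 mm (x by y), 24 mm high with a 2.5 mm chamfered foot, then a dark flange 40 x 64 mm, 8 mm thick, then a grip block 24 x 44 mm (x by y) up to the top. Origin: centre of the underside; z up. Mates with socket_long, its y along the case's y, either way round.
- socket_square (a point): Centre of the mouth of the square socket, 38 x 38 mm, 26 mm deep, sides along the case's x and y, level with the block's top (44 mm above the bench). A die is home when its flange lies on the block, its underside 24 mm below the mouth.
- socket_long (a point): Centre of the mouth of the oblong socket, 32 mm along the case's x by 56 mm along the case's y, 26 mm deep, level with the block's top (44 mm above the bench). Home: flange on the block, the die's underside 24 mm below the mouth.
- pocket0 (a point): Centre of the mouth of a round pocket in the case, level with the block's top (44 mm above the bench). The pocket is 46 mm in diameter and 26 mm deep, open upward once the lid is open. In the row next to the lid handle.
- pocket1 (a point): Centre of the mouth of a round pocket in the case, level with the block's top (44 mm above the bench). The pocket is 46 mm in diameter and 26 mm deep, open upward once the lid is open. In the row next to the lid handle.
- pocket2 (a point): Centre of the mouth of a round pocket in the case, level with the block's top (44 mm above the bench). The pocket is 46 mm in diameter and 26 mm deep, open upward once the lid is open. In the row next to the lid handle.
- pocket3 (a point): Centre of the mouth of a round pocket in the case, level with the block's top (44 mm above the bench). The pocket is 46 mm in diameter and 26 mm deep, open upward once the lid is open. In the row next to the lid handle.
- pocket4 (a point): Centre of the mouth of a round pocket in the case, level with the block's top (44 mm above the bench). The pocket is 46 mm in diameter and 26 mm deep, open upward once the lid is open. In the row next to the hinge.
- stamp0: Hand stamp, all alike: brass disc foot 40 mm in diameter, 24 mm high, below a round wooden handle about 25 mm in diameter; 78 mm tall, about 0.28 kg. Stands upright on the bench at the start. Origin: centre of the underside; z up. Any pocket will do. Three to five stamps are present.
- stamp1: Hand stamp, all alike: brass disc foot 40 mm in diameter, 24 mm high, below a round wooden handle about 25 mm in diameter; 78 mm tall, about 0.28 kg. Stands upright on the bench at the start. Origin: centre of the underside; z up. Any pocket will do. Three to five stamps are present.
- stamp2: Hand stamp, all alike: brass disc foot 40 mm in diameter, 24 mm high, below a round wooden handle about 25 mm in diameter; 78 mm tall, about 0.28 kg. Stands upright on the bench at the start. Origin: centre of the underside; z up. Any pocket will do. Three to five stamps are present.
- stamp3: Hand stamp, all alike: brass disc foot 40 mm in diameter, 24 mm high, below a round wooden handle about 25 mm in diameter; 78 mm tall, about 0.28 kg. Stands upright on the bench at the start. Origin: centre of the underside; z up. Any pocket will do. Three to five stamps are present.
- stamp4: Hand stamp, all alike: brass disc foot 40 mm in diameter, 24 mm high, below a round wooden handle about 25 mm in diameter; 78 mm tall, about 0.28 kg. Stands upright on the bench at the start. Origin: centre of the underside; z up. Any pocket will do. Three to five stamps are present.
- sole_stack: Bystander: a stack of six black sandal soles, about 235 x 86 mm, 68 mm high, right of the work. Origin: centre of the underside.
- hammer: Bystander: a hammer lying on the bench beyond the work, 260 mm long. Origin: underside of the middle of its length.
- glue_tin: Bystander: a closed tin, 76 mm in diameter, 100 mm high, right of the work. Origin: centre of the underside.
Things that resemble listed ones, but are neither listed nor needed, are in the scene too. What is shaped like the stamp2 but red is not meant.

How it is judged:
On the way:
1. the lid has been lifted back onto its stop (value of joint lid above 1.85 rad), for 0.2 s.
At the end, for the whole second after the job is handed in: Lid on its stop (over 1.85 rad). Each die within 4 mm of its own socket's centre, tilt under 0.06 rad, flange within 2.5 mm of the block. Every stamp present within 7 mm of a pocket's centre, tilt under 0.1 rad, within 4 mm of the pocket floor. All at rest (under 20 mm/s) (value of joint lid above 1.85 rad and horizontal distance between die_square and socket_square below 0.004 m and z of each of die_square, die_long in the frame of case below 0.0225 m and angle between each of die_square, die_long's own z axis and vertical below 0.06 rad and linear speed of each of die_square, die_long, stamp0, stamp1, stamp2, stamp3, stamp4 below 0.02 m/s and horizontal distance between die_long and socket_long below 0.004 m and (horizontal distance between stamp0 and pocket0 below 0.007 m or horizontal distance between stamp0 and pocket1 below 0.007 m or horizontal distance between stamp0 and pocket2 below 0.007 m or horizontal distance between stamp0 and pocket3 below 0.007 m or horizontal distance between stamp0 and pocket4 below 0.007 m) and z of each of stamp0, stamp1, stamp2, stamp3, stamp4 in the frame of case below 0.022 m and angle between each of stamp0, stamp1, stamp2, stamp3, stamp4's own z axis and vertical below 0.1 rad and (horizontal distance between stamp1 and pocket0 below 0.007 m or horizontal distance between stamp1 and pocket1 below 0.007 m or horizontal distance between stamp1 and pocket2 below 0.007 m or horizontal distance between stamp1 and pocket3 below 0.007 m or horizontal distance between stamp1 and pocket4 below 0.007 m) and (horizontal distance between stamp2 and pocket0 below 0.007 m or horizontal distance between stamp2 and pocket1 below 0.007 m or horizontal distance between stamp2 and pocket2 below 0.007 m or horizontal distance between stamp2 and pocket3 below 0.007 m or horizontal distance between stamp2 and pocket4 below 0.007 m) and (horizontal distance between stamp3 and pocket0 below 0.007 m or horizontal distance between stamp3 and pocket1 below 0.007 m or horizontal distance between stamp3 and pocket2 below 0.007 m or horizontal distance between stamp3 and pocket3 below 0.007 m or horizontal distance between stamp3 and pocket4 below 0.007 m) and (horizontal distance between stamp4 and pocket0 below 0.007 m or horizontal distance between stamp4 and pocket1 below 0.007 m or horizontal distance between stamp4 and pocket2 below 0.007 m or horizontal distance between stamp4 and pocket3 below 0.007 m or horizontal distance between stamp4 and pocket4 below 0.007 m)); the robot touches nothing.
It fails at once if a bystander (soles, hammer or glue tin) is pushed more than 30 mm from its place (distance of any of sole_stack, hammer, glue_tin from where it was at the start of the episode above 0.03 m).
It fails at once if the glue tin is tipped over (angle between glue_tin's own z axis and vertical above 0.5 rad).
Of stamp0, stamp1, stamp2, stamp3, stamp4 only 3 to 5 are there at a start; the rules pass over those that are not, and their reading is None.
At some moment in a run one of stamp0, stamp1, stamp2, stamp3, stamp4 may be knocked a few centimetres aside while the robot is not near it.
It also fails if it takes over 210 s, if anything falls off the work surface, if the arm or the gripper's body presses on something with over 40 N, if the wrist force passes 120 N, or if a joint passes its speed limit or range.

## Working session

There is one attempt and no reset: what is moved stays moved. The work goes in short steps, Python scripts to look and compute and a shell command to move; the robot and the scene stay as the last step left them, time stands still between calls to the robot, and variables do not carry over. Pictures are saved under pics/ and viewed, and the job is handed in when it is done.

```bash
ls; mkdir -p pics; python3 - <<'E'
from plant import ctrl
import cv2
print(ctrl.get_state(), ctrl.grasp_offset)
for n in ("scene","top","wrist"):
    c=ctrl.get_calibration(n); print(n,c)
    cv2.imwrite(f"pics/{n}0.png",ctrl.read_camera(n)[:,:,::-1])
E
```

```text
pics
{'time': 0.0, 'qpos': array([ 1.08397720e+00,  2.87188086e-01,  1.57818027e+00,  1.65034517e-05,
        1.27860607e+00, -1.50016274e-01]), 'dq': array([ 0.00174245, -0.00061557, -0.00097096, -0.00026136,  0.00221916,
        0.00038717]), 'joint_efforts': array([-1.44711201e-03, -4.05986094e+01, -2.92620367e+01, -2.12597820e-04,
        5.89569230e-03, -3.73739823e-06]), 'eef_pos': array([0.22273477, 0.63649383, 0.22993047]), 'tcp_rot': array([ 8.15620587e-01,  5.78585896e-01, -1.06693646e-03,  5.29074297e-04]), 'contact_force': array([ 0.99015228, -0.05215011,  0.48978761]), 'wrist_torque': array([-0.00371227,  0.0143193 , -0.00334386]), 'opening': 0.999814363089415} -0.0187
scene {'mtx': array([[502.55730381,   0.        , 324.50326235],
       [  0.        , 502.55730381, 208.79804339],
       [  0.        ,   0.        ,   1.        ]]), 'R': array([[-0.55927967,  0.82878949, -0.01772664],
       [ 0.64343641,  0.42051938, -0.63965072],
       [-0.5226814 , -0.36914961, -0.76846127]]), 't': array([ 0.37782975, -0.28311398,  1.58824432])}
top {'mtx': array([[362.44924908,   
[... 157 characters left out ...]
-0.99972452, -0.02154974],
       [-0.98785922,  0.0125281 , -0.15484578],
       [ 0.1550731 ,  0.01984794, -0.9877036 ]]), 't': array([-0.05531937,  0.59230649,  0.83482529])}
wrist {'mtx': array([[299.91268848,   0.        , 325.52286035],
       [  0.        , 299.91268848, 197.73859892],
       [  0.        ,   0.        ,   1.        ]]), 'hand_eye': array([[ 9.99999986e-01, -1.69185817e-04, -7.86234988e-06,
        -1.67058120e-05],
       [ 1.65421456e-04,  9.65679777e-01,  2.59735521e-01,
        -6.48688166e-02],
       [-3.63510541e-05, -2.59735518e-01,  9.65679791e-01,
        -1.43040791e-01],
       [ 0.00000000e+00,  0.00000000e+00,  0.00000000e+00,
         1.00000000e+00]])}
```

View pics/scene0.png

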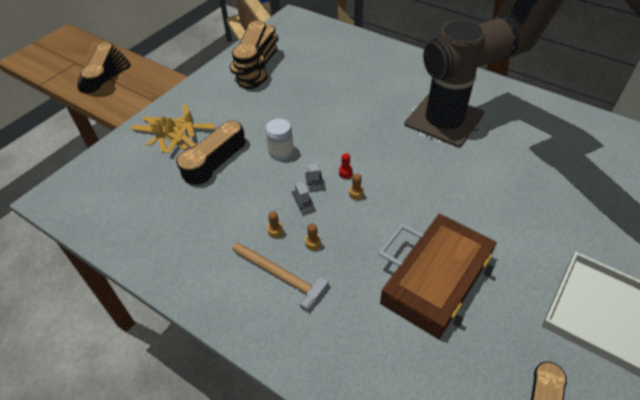

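View pics/top0.png

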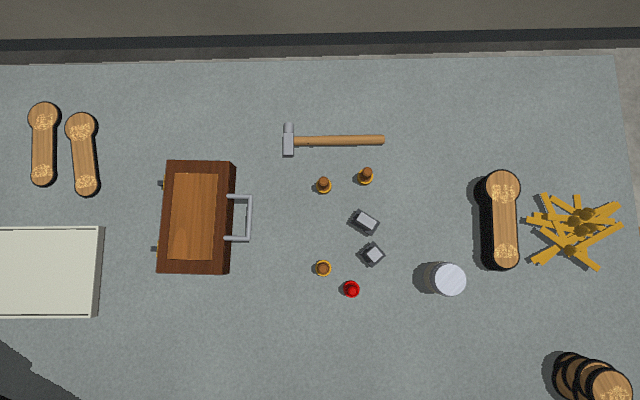

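View pics/wrist0.png

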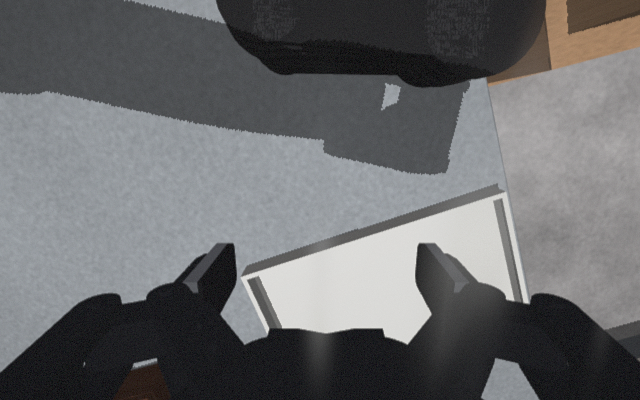

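Top view: the case is at (160–237, 160–273), with its handle towards image right (world −y). The candidate stamps are (323,185), (366,176) and (323,268) with brass feet. The one at (351,289) is red and not meant. The dies are at (365,221) and (373,254). I'll enlarge to confirm.

```bash
python3 - <<'E'
import cv2
a=cv2.imread("pics/top0.png")
cv2.imwrite("pics/c1.png",cv2.resize(a[150:310,290:410],None,fx=5,fy=5,interpolation=cv2.INTER_CUBIC)[:, :])
cv2.imwrite("pics/c1.png",cv2.resize(a[155:305,300:400],None,fx=4,fy=4,interpolation=cv2.INTER_CUBIC))
cv2.imwrite("pics/c2.png",cv2.resize(a[150:285,145:265],None,fx=4.4,fy=4.4,interpolation=cv2.INTER_CUBIC))
b=cv2.imread("pics/scene0.png")
cv2.imwrite("pics/c3.png",cv2.resize(b[145:255,255:375],None,fx=5,fy=5,interpolation=cv2.INTER_CUBIC))
E
```

```text
(no output)
```

View pics/c1.png

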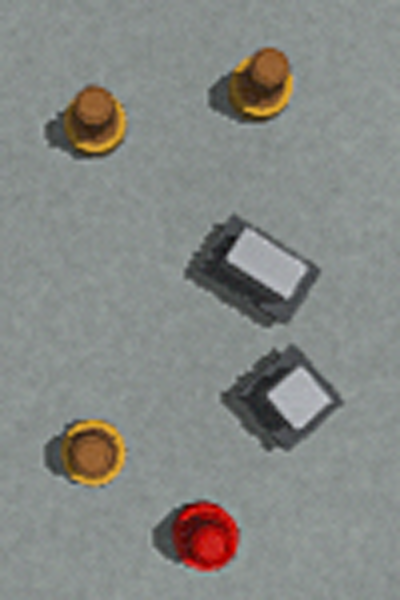

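View pics/c2.png

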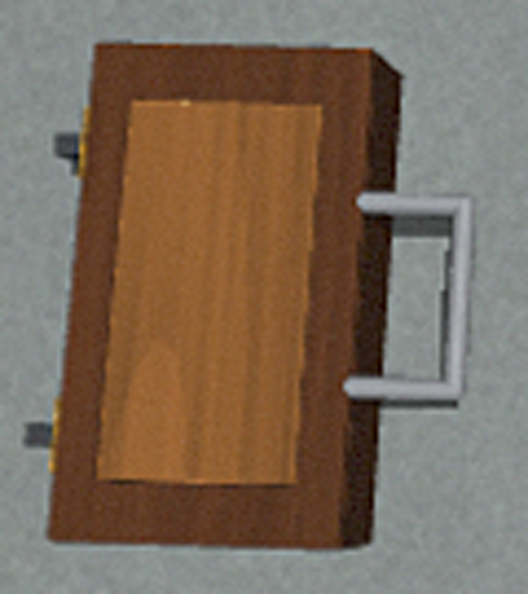

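View pics/c3.png

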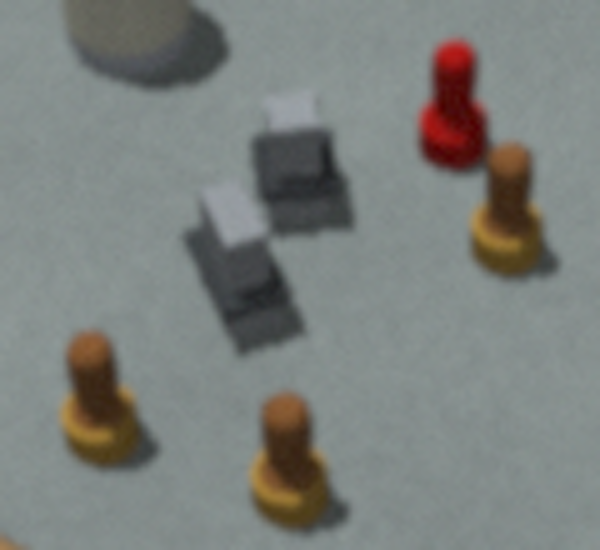

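```bash
cat > h.py <<'E'
from plant import ctrl
import numpy as np, cv2
from scipy.spatial.transform import Rotation as Rn
def ray(cam,uv,st=None):
    c=ctrl.get_calibration(cam); d=np.linalg.inv(c["mtx"])@np.array([uv[0],uv[1],1.])
    if cam=="wrist":
        st=st or ctrl.get_state()
        T=np.eye(4);T[:3,:3]=Rn.from_quat(st["tcp_rot"]).as_matrix();T[:3,3]=st["eef_pos"]
        M=T@c["hand_eye"];return M[:3,3],M[:3,:3]@d
    return -c["R"].T@c["t"], c["R"].T@d
def at(cam,uv,z,st=None):
    o,d=ray(cam,uv,st); return o+d*(z-o[2])/d[2]
def proj(cam,X,st=None):
    c=ctrl.get_calibration(cam);X=np.atleast_2d(X)
    if cam=="wrist":
        st=st or ctrl.get_state()
        T=np.eye(4);T[:3,:3]=Rn.from_quat(st["tcp_rot"]).as_matrix();T[:3,3]=st["eef_pos"]
        M=np.linalg.inv(T@c["hand_eye"]);p=X@M[:3,:3].T+M[:3,3]
    else: p=X@c["R"].T+c["t"]
    p=p@c["mtx"].T; return p[:,:2]/p[:,2:]
def snap(cam,name,box=None,f=1):
    st=ctrl.get_state(); a=ctrl.read_camera(cam)[:,:,::-1]
    cv2.imwrite(f"pics/{name}_full.png",a)
    if box: a=cv2.resize(a[box[1]:box[3],box[0]:box[2]],None,fx=f,fy=f,interpolation=cv2.INTER_CUBIC)
    cv2.imwrite(f"pics/{name}.png",a); return st
def tool(dxyz,st=None):
    "world displacement -> tool axes"
    st=st or ctrl.get_state(); return Rn.from_quat(st["tcp_rot"]).inv().apply(dxyz)
def plan(target,yaw=None,cur=None):
    """tcp target xyz, tool x axis direction yaw(world, mod pi), tool down. prints tool-frame shift and dr"""
    st=ctrl.get_state(); R=Rn.from_quat(st["tcp_rot"])
    sh=R.inv().apply(np.array(target)-st["eef_pos"])
    out=[]
    x=R.as_matrix()[:,0]; y0=np.arctan2(x[1],x[0])
    if yaw is None: yaw=y0
    for k in (-1,0,1,2):
        a=yaw+k*np.pi
        Rt=np.array([[np.cos(a),np.sin(a),0],[np.sin(a),-np.cos(a),0],[0,0,-1]])
        out.append((R.inv()*Rn.from_matrix(Rt)).as_rotvec())
    dr=min(out,key=np.linalg.norm)
    print("shift(tool)",sh.round(4),"dr",dr.round(3),"q6",st["qpos"][5].round(2),"tcp",st["eef_pos"].round(4),"yaw",round(y0,3))
E
python3 - <<'E'
from h import *
for n,f,t in (("A",(323.75,185.5),(323.75,181.5)),("B",(365.5,176.5),(367.5,172)),("C",(323.5,268.25),(323.75,268.5))):
    print(n,at("top",f,.024).round(4),at("top",t,.078).round(4))
o=np.array([300,155])
L=[(240,228),(308,262),(293,298),(226,260)];S=[(302,367),(337,398),(303,432),(268,402)]
for n,q in(("long",L),("sq",S)):
    P=np.array([at("top",o+np.array(p)/4,.072) for p in q]);e=np.diff(P[[0,1,2,3,0]],axis=0)[:,:2]
    print(n,P.mean(0).round(4),np.linalg.norm(e,axis=1).round(4),np.degrees(np.arctan2(e[:,1],e[:,0])).round(1))
o=np.array([145,150])
P=np.array([at("top",o+np.array(p)/4.4,.066) for p in [(95,43),(372,48),(345,545),(50,541)]]);print(P.round(4),P.mean(0))
e=np.diff(P[[0,1,2,3,0]],axis=0)[:,:2];print(np.linalg.norm(e,axis=1).round(4),np.degrees(np.arctan2(e[:,1],e[:,0])).round(1))
for p in [(465,197),(452,398)]: print(at("top",o+np.array(p)/4.4,.061).round(4))
E
```

```text
A [ 0.6249 -0.0692  0.024 ] [ 0.6242 -0.0699  0.078 ]
B [ 0.6464 -0.174   0.024 ] [ 0.6456 -0.1733  0.078 ]
C [ 0.4216 -0.0664  0.024 ] [ 0.4231 -0.0678  0.078 ]
long [ 0.5316 -0.1686  0.072 ] [0.0439 0.0228 0.0443 0.0205] [-117.6  155.8   59.5  -24.8]
sq [ 0.4524 -0.1868  0.072 ] [0.0263 0.0276 0.0259 0.0281] [-132.5  133.5   48.7  -45.6]
[[0.6857 0.3122 0.066 ]
 [0.6805 0.158  0.066 ]
 [0.4124 0.1642 0.066 ]
 [0.4158 0.3207 0.066 ]] [0.54860257 0.23876117 0.066     ]
[0.1543 0.2682 0.1565 0.2701] [-91.9 178.7  88.8  -1.8]
[0.5975 0.1059 0.061 ]
[0.4887 0.1106 0.061 ]
```

Three stamps, A(323,185), B(366,176) and C(323,268), all have brass feet and wooden handles. The red one at (351,289) is the decoy. The dies are long (367,220) and square (375,255). The bar runs from x≈0.49 to 0.60 at y≈0.108, and the lid measures 0.155×0.269, which agrees with the given size. Next I go above the handle.

```bash
python3 - <<'E'
from h import *
plan((0.544,0.107,0.16),np.radians(88.2))
E
```

```text
shift(tool) [-0.3936  0.4782  0.0708] dr [-0.001  0.002 -0.305] q6 -0.15 tcp [0.2228 0.6366 0.2302] yaw 1.234
```

```bash
python3 -m jog '[{"grip":0.5,"xyz":[-0.2,0.24,0],"dr":[0,0,-0.15]},{"grip":0.5,"xyz":[-0.394,0.478,0],"dr":[0,0,-0.305]},{"grip":0.5,"xyz":[-0.394,0.478,0],"dr":[0,0,-0.305]},{"grip":0.5,"xyz":[-0.394,0.478,0],"dr":[0,0,-0.305]},{"grip":0.5,"xyz":[-0.394,0.478,0],"dr":[0,0,-0.305]},{"grip":0.5,"xyz":[-0.394,0.478,0],"dr":[0,0,-0.305]},{"grip":0.5,"xyz":[-0.394,0.478,0],"dr":[0,0,-0.305]},{"grip":0.5,"xyz":[-0.394,0.478,0],"dr":[0,0,-0.305]},{"grip":0.5,"xyz":[-0.394,0.478,0],"dr":[0,0,-0.305]},{"grip":0.5,"xyz":[-0.394,0.478,0],"dr":[0,0,-0.305]},{"grip":0.5,"xyz":[-0.394,0.478,0],"dr":[0,0,-0.305]},{"grip":0.5,"xyz":[-0.394,0.478,0],"dr":[0,0,-0.305]}]' 40; python3 -m jog '[{"grip":0.5,"xyz":[0,0,0],"dr":[0,0,0]},{"grip":0.5,"xyz":[0,0,0],"dr":[0,0,0]},{"grip":0.5,"xyz":[0,0,0],"dr":[0,0,0]},{"grip":0.5,"xyz":[0,0,0],"dr":[0,0,0]}]'
```

```text
time: 1.15
eef_pos: [0.4823, 0.2077, 0.2312]
tcp_rot: [0.718, 0.696, 0.0, -0.0]
contact_force: [0.9, 0.1, -0.2]
opening: 0.498
time: 1.48
eef_pos: [0.4812, 0.2106, 0.231]
tcp_rot: [0.718, 0.696, -0.0, -0.0]
contact_force: [0.8, 0.8, 0.6]
opening: 0.5
```

```bash
python3 - <<'E'
from h import *
plan((0.544,0.107,0.16),np.radians(88.2))
snap("wrist","w1")
E
```

```text
shift(tool) [-0.1017  0.066   0.071 ] dr [-0.001 -0.     0.001] q6 -1.32 tcp [0.4812 0.2106 0.231 ] yaw 1.54
```

View pics/w1.png

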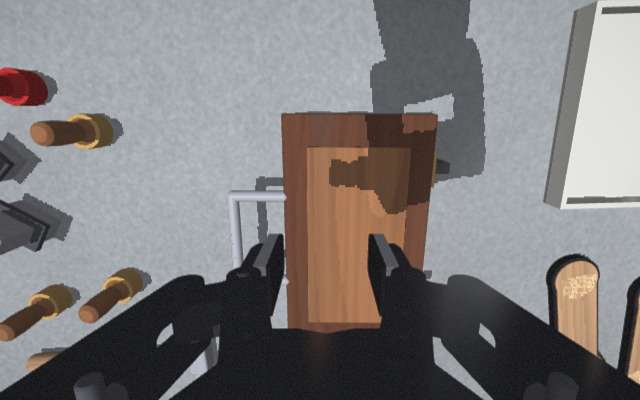

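The wrist view shows the case with the bar handle on its left, from (235,195) to about (235,283). The move is still short of the target, so I continue.

```bash
python3 -m jog '[{"grip":0.5,"xyz":[-0.102,0.066,0.03],"dr":[0,0,0]},{"grip":0.5,"xyz":[-0.102,0.066,0.03],"dr":[0,0,0]},{"grip":0.5,"xyz":[-0.102,0.066,0.05],"dr":[0,0,0]},{"grip":0.5,"xyz":[-0.102,0.066,0.07],"dr":[0,0,0]},{"grip":0.5,"xyz":[-0.102,0.066,0.07],"dr":[0,0,0]},{"grip":0.5,"xyz":[-0.102,0.066,0.07],"dr":[0,0,0]},{"grip":0.5,"xyz":[-0.102,0.066,0.07],"dr":[0,0,0]}]'
python3 - <<'E'
from h import *
plan((0.544,0.107,0.042),np.radians(88.2))
snap("wrist","w2")
E
```

```text
time: 2.12
eef_pos: [0.5446, 0.1071, 0.1623]
tcp_rot: [0.718, 0.697, 0.0, 0.0]
contact_force: [-0.5, -0.5, -0.1]
opening: 0.499
shift(tool) [-0.0002 -0.0007  0.1203] dr [ 0.001 -0.     0.002] q6 -1.53 tcp [0.5446 0.1071 0.1623] yaw 1.541
```

View pics/w2.png

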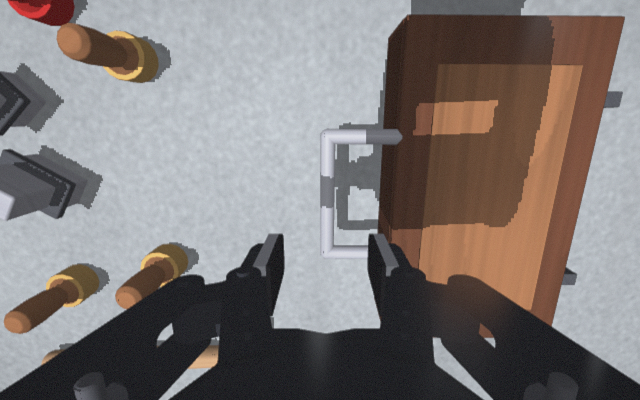

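The bar runs at column 327 (rows 137–250), centred between the fingers. I check its position from this view.

```bash
python3 - <<'E'
from h import *
for p in ((327,134),(327,254)): print(at("wrist",p,.061).round(4))
E
python3 -m jog '[{"grip":0.5,"xyz":[0,0,0.03],"dr":[0,0,0]},{"grip":0.5,"xyz":[0,0,0.06],"dr":[0,0,0]},{"grip":0.5,"xyz":[0,0,0.09],"dr":[0,0,0]},{"grip":0.5,"xyz":[0,0,0.12],"dr":[0,0,0]},{"grip":0.5,"xyz":[0,0,0.12],"dr":[0,0,0]},{"grip":1,"xyz":[0,0,0.12],"dr":[0,0,0]},{"grip":1,"xyz":[0,0,0.12],"dr":[0,0,0]},{"grip":1,"xyz":[0,0,0.12],"dr":[0,0,0]},{"grip":1,"xyz":[0,0,0.12],"dr":[0,0,0]},{"grip":1,"xyz":[0,0,0.12],"dr":[0,0,0]},{"grip":1,"xyz":[0,0,0.12],"dr":[0,0,0]}]' 30
```

```text
[0.4935 0.1097 0.061 ]
[0.5983 0.1067 0.061 ]
time: 3.08
eef_pos: [0.5468, 0.1081, 0.0446]
tcp_rot: [0.719, 0.695, 0.004, 0.001]
contact_force: [1.1, 8.2, -1.2]
opening: 0.129
```

Opening is 11 mm, so the bar is held. Now I swing the lid along the arc (radius 211 mm).

```bash
python3 -m jog '[{"grip":1,"xyz":[0.001,0,-0.021],"dr":[0,0,0]},{"grip":1,"xyz":[0.004,0,-0.042],"dr":[0,0,0]},{"grip":1,"xyz":[0.009,0,-0.062],"dr":[0,0,0]},{"grip":1,"xyz":[0.017,0,-0.082],"dr":[0,0,0]},{"grip":1,"xyz":[0.026,0,-0.101],"dr":[0,0,0]},{"grip":1,"xyz":[0.037,0,-0.119],"dr":[0,0,0]},{"grip":1,"xyz":[0.050,0,-0.136],"dr":[0,0,0]},{"grip":1,"xyz":[0.064,0,-0.151],"dr":[0,0,0]},{"grip":1,"xyz":[0.064,0,-0.151],"dr":[0,0,0]},{"grip":1,"xyz":[0.064,0,-0.151],"dr":[0,0,0]}]'
python3 - <<'E'
from h import *
snap("top","t1")
E
```

```text
time: 3.92
eef_pos: [0.5486, 0.1751, 0.1934]
tcp_rot: [0.718, 0.696, 0.008, -0.0]
contact_force: [11.5, 13.2, -15.0]
opening: 0.125
```

View pics/t1.png

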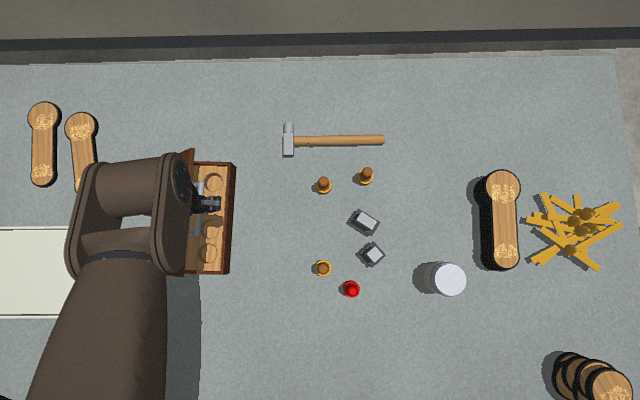

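The lid is coming up, at about 0.8 rad, with forces moderate. I continue on the arc.

```bash
python3 -m jog '[{"grip":1,"xyz":[0.016,0,-0.014],"dr":[0,0,0]},{"grip":1,"xyz":[0.033,0,-0.0265],"dr":[0,0,0]},{"grip":1,"xyz":[0.051,0,-0.037],"dr":[0,0,0]},{"grip":1,"xyz":[0.0705,0,-0.0455],"dr":[0,0,0]},{"grip":1,"xyz":[0.0905,0,-0.052],"dr":[0,0,0]},{"grip":1,"xyz":[0.111,0,-0.057],"dr":[0,0,0]},{"grip":1,"xyz":[0.132,0,-0.059],"dr":[0,0,0]},{"grip":1,"xyz":[0.132,0,-0.059],"dr":[0,0,0]}]' 25
python3 -m jog '[{"grip":1,"xyz":[0.021,0,-0.001],"dr":[0,0,0]},{"grip":1,"xyz":[0.042,0,0.001],"dr":[0,0,0]},{"grip":1,"xyz":[0.063,0,0.005],"dr":[0,0,0]},{"grip":1,"xyz":[0.083,0,0.0105],"dr":[0,0,0]},{"grip":1,"xyz":[0.083,0,0.0105],"dr":[0,0,0]},{"grip":1,"xyz":[0.083,0,0.0105],"dr":[0,0,0]}]'
python3 - <<'E'
from h import *
snap("scene","s1")
E
```

```text
time: 4.63
eef_pos: [0.5531, 0.3044, 0.2536]
tcp_rot: [0.717, 0.697, 0.004, 0.003]
contact_force: [7.6, -0.6, -5.5]
opening: 0.128
time: 5.13
eef_pos: [0.556, 0.3862, 0.2452]
tcp_rot: [0.718, 0.696, 0.005, 0.002]
contact_force: [4.9, 0.8, -0.2]
opening: 0.125
```

View pics/s1.png

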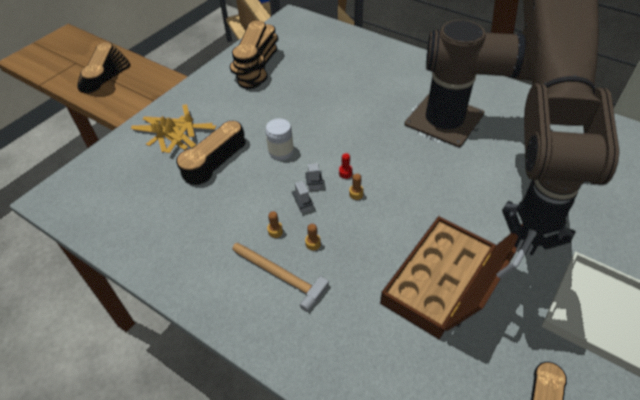

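The lid is held at about 1.9 rad. I release it and rise.

```bash
python3 -m jog '[{"grip":0.6,"xyz":[0.004,0,0],"dr":[0,0,0]},{"grip":0.5,"xyz":[0.004,0,0],"dr":[0,0,0]},{"grip":0.5,"xyz":[0.004,0,0],"dr":[0,0,0]},{"grip":0.5,"xyz":[0.004,0,0],"dr":[0,0,0]},{"grip":0.5,"xyz":[0.004,0,-0.03],"dr":[0,0,0]},{"grip":0.5,"xyz":[0.004,0,-0.06],"dr":[0,0,0]},{"grip":0.5,"xyz":[0.004,0,-0.09],"dr":[0,0,0]},{"grip":0.5,"xyz":[0.004,0,-0.09],"dr":[0,0,0]}]' 
python3 - <<'E'
from h import *
plan((0.625,-0.05,0.20),np.radians(90))
snap("wrist","w3")
E
```

```text
time: 5.85
eef_pos: [0.5555, 0.3894, 0.3399]
tcp_rot: [0.718, 0.696, 0.006, 0.002]
contact_force: [-0.0, 0.2, 1.6]
opening: 0.498
shift(tool) [-0.4378  0.0819  0.1381] dr [ 0.011 -0.006 -0.032] q6 -1.08 tcp [0.5555 0.3894 0.3399] yaw 1.539
```

View pics/w3.png

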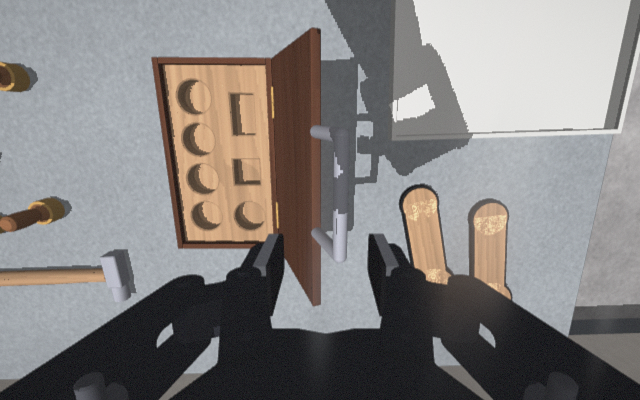

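The lid is on its stop. The openings are visible: pockets at columns 195–207, oblong (245,113), square (246,170) and round (250,215). I move away to view the case from the top camera.

```bash
python3 -m jog '[{"grip":0.5,"xyz":[-0.44,0.0,0.0],"dr":[0.011,-0.006,-0.03]},{"grip":0.5,"xyz":[-0.44,0.0,0.0],"dr":[0.011,-0.006,-0.03]},{"grip":0.5,"xyz":[-0.44,0.0,0.0],"dr":[0.011,-0.006,-0.03]},{"grip":0.5,"xyz":[-0.44,0.0,0.0],"dr":[0.011,-0.006,-0.03]},{"grip":0.5,"xyz":[-0.44,0.0,0.0],"dr":[0.011,-0.006,-0.03]},{"grip":0.5,"xyz":[-0.44,0.0,0.0],"dr":[0.011,-0.006,-0.03]},{"grip":0.5,"xyz":[-0.44,0.0,0.0],"dr":[0.011,-0.006,-0.03]},{"grip":0.5,"xyz":[-0.44,0.0,0.0],"dr":[0.011,-0.006,-0.03]},{"grip":0.5,"xyz":[-0.44,0.0,0.02],"dr":[0.011,-0.006,-0.03]},{"grip":0.5,"xyz":[-0.44,0.0,0.04],"dr":[0.011,-0.006,-0.03]},{"grip":0.5,"xyz":[-0.44,0.0,0.06],"dr":[0.011,-0.006,-0.03]},{"grip":0.5,"xyz":[-0.44,0.0,0.06],"dr":[0.011,-0.006,-0.03]}]' 
python3 -m jog '[{"grip":0.5,"xyz":[0,0,0],"dr":[0,0,0]},{"grip":0.5,"xyz":[0,0,0],"dr":[0,0,0]},{"grip":0.5,"xyz":[0,0,0],"dr":[0,0,0]}]'
python3 - <<'E'
from h import *
plan((0.53,-0.12,0.25),np.radians(90))
snap("top","t2",(145,150,265,285),4.4)
snap("wrist","w4")
E
```

```text
time: 6.9
eef_pos: [0.5358, -0.0547, 0.2633]
tcp_rot: [0.71, 0.705, -0.01, -0.007]
contact_force: [-1.4, 0.6, -1.6]
opening: 0.505
time: 7.15
eef_pos: [0.5402, -0.0504, 0.272]
tcp_rot: [0.707, 0.707, -0.005, -0.001]
contact_force: [1.1, 0.0, 0.1]
opening: 0.499
shift(tool) [-0.0695 -0.0099  0.0225] dr [-0.009  0.006 -0.   ] q6 -1.84 tcp [ 0.5402 -0.0504  0.272 ] yaw 1.57
```

View pics/t2.png

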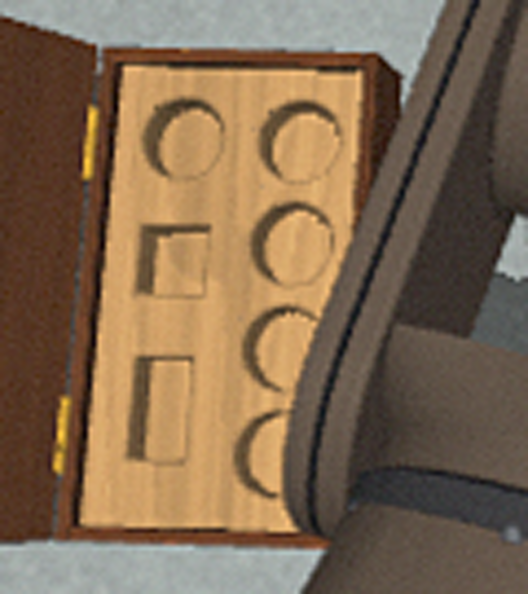

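View pics/w4.png

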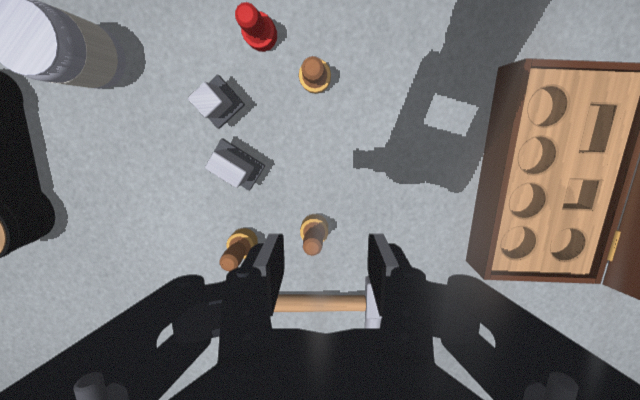

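View pics/t2_full.png

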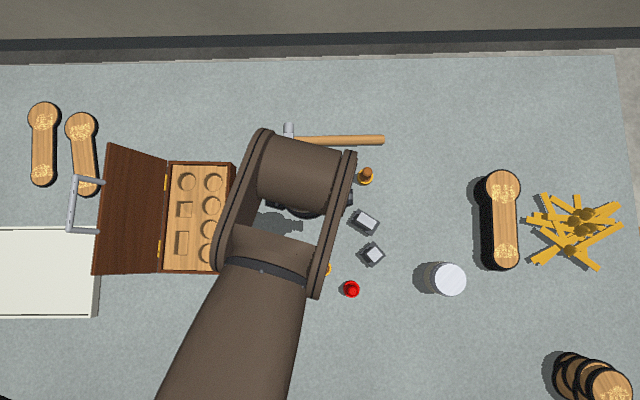

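```bash
python3 - <<'E'
from h import *
o=np.array([145,150])
n=["r4","sq","long","pA","pB"];px=[(183,140),(173,262),(160,410),(300,142),(292,244)]
for a,p in zip(n,px): print(a,at("top",o+np.array(p)/4.4,.044).round(4))
for q in ([(140,226),(210,226),(207,298),(134,297)],[(134,357),(194,356),(186,465),(127,460)]):
    P=np.array([at("top",o+np.array(p)/4.4,.044) for p in q]);e=np.diff(P[[0,1,2,3,0]],axis=0)[:,:2]
    print(P.mean(0).round(4),np.linalg.norm(e,axis=1).round(4),np.degrees(np.arctan2(e[:,1],e[:,0])).round(1))
# wrist
a=cv2.imread("pics/w4_full.png"); cv2.imwrite("pics/w4c.png",cv2.resize(a[55:290,470:640],None,fx=2.5,fy=2.5,interpolation=cv2.INTER_CUBIC))
a=cv2.imread("pics/w4_full.png"); cv2.imwrite("pics/w4d.png",cv2.resize(a[40:280,180:350],None,fx=2.5,fy=2.5,interpolation=cv2.INTER_CUBIC))
E
```

```text
r4 [0.6348 0.2692 0.044 ]
sq [0.5659 0.2715 0.044 ]
long [0.4845 0.2746 0.044 ]
pA [0.6328 0.2031 0.044 ]
pB [0.5752 0.2054 0.044 ]
[0.5661 0.2716 0.044 ] [0.0393 0.0402 0.0407 0.0397] [ -90.7 -179.8   88.6   -1.8]
[0.4849 0.2745 0.044 ] [0.0332 0.0591 0.0326 0.0559] [-89.7 178.5  84.8  -0.9]
```

View pics/w4d.png

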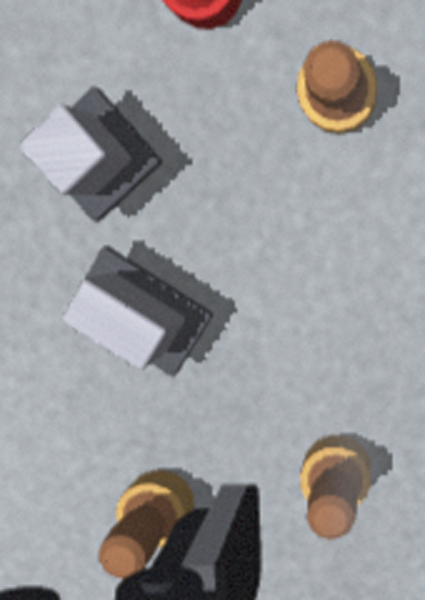

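```bash
python3 - <<'E'
from h import *
o=np.array([180,40])
L=[(85,283),(165,325),(143,368),(63,318)];S=[(63,107),(105,153),(65,193),(20,147)]
for n,q in(("long",L),("sq",S)):
    P=np.array([at("wrist",o+np.array(p)/2.5,.072) for p in q]);e=np.diff(P[[0,1,2,3,0]],axis=0)[:,:2]
    print(n,P.mean(0).round(4),np.linalg.norm(e,axis=1).round(4),np.degrees(np.arctan2(e[:,1],e[:,0])).round(1))
for n,f,t in (("A",(335,472),(331,517)),("C",(337,90),(332,68))):
    print(n,at("wrist",o+np.array(f)/2.5,.024).round(4),at("wrist",o+np.array(t)/2.5,.078).round(4))
plan((0.532,-0.169,0.14),np.radians(62))
E
```

```text
long [ 0.5325 -0.1675  0.072 ] [0.0403 0.0236 0.0425 0.0199] [  61.3  -29.9 -123.8  144. ]
sq [ 0.4558 -0.1834  0.072 ] [0.0252 0.0257 0.0264 0.0263] [  41.1  -48.7 -137.5  128.7]
A [ 0.6231 -0.068   0.024 ] [ 0.6262 -0.0676  0.078 ]
C [ 0.4249 -0.0651  0.024 ] [ 0.4234 -0.065   0.078 ]
shift(tool) [-0.118  -0.0073  0.1333] dr [-0.007  0.008  0.489] q6 -1.84 tcp [ 0.5404 -0.0502  0.2724] yaw 1.571
```

The views agree within 2–4 mm. The long die is at (0.532,−0.168) with its long axis at about 61°. I go above it.

```bash
python3 -m jog '[{"grip":0.1,"xyz":[-0.04,0,0.04],"dr":[0,0,0.12]},{"grip":0.1,"xyz":[-0.08,-0.007,0.08],"dr":[0,0,0.24]},{"grip":0.1,"xyz":[-0.118,-0.007,0.115],"dr":[-0.003,0.004,0.36]},{"grip":0.1,"xyz":[-0.118,-0.007,0.115],"dr":[-0.007,0.008,0.51]},{"grip":0.1,"xyz":[-0.118,-0.007,0.115],"dr":[-0.007,0.008,0.51]},{"grip":0.1,"xyz":[-0.118,-0.007,0.115],"dr":[-0.007,0.008,0.51]},{"grip":0.1,"xyz":[-0.118,-0.007,0.115],"dr":[-0.007,0.008,0.51]}]' 
python3 - <<'E'
from h import *
plan((0.532,-0.168,0.038),np.radians(60.7))
snap("wrist","w5")
E
```

```text
time: 7.83
eef_pos: [0.5322, -0.1694, 0.1581]
tcp_rot: [0.862, 0.506, -0.0, 0.0]
contact_force: [-0.4, -0.2, 0.9]
opening: 0.9
shift(tool) [ 0.0012 -0.0009  0.1201] dr [-0.     0.001  0.002] q6 -1.55 tcp [ 0.5322 -0.1694  0.1581] yaw 1.061
```

View pics/w5.png

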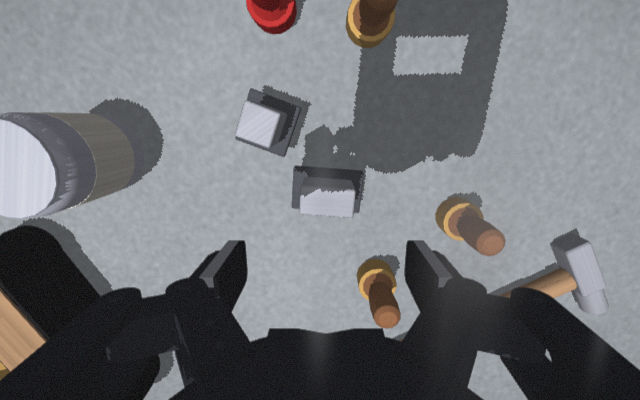

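```bash
python3 - <<'E'
from h import *
a=cv2.imread("pics/w5_full.png"); cv2.imwrite("pics/w5c.png",cv2.resize(a[80:225,225:375],None,fx=4,fy=4,interpolation=cv2.INTER_CUBIC))
E
```

```text
(no output)
```

View pics/w5c.png

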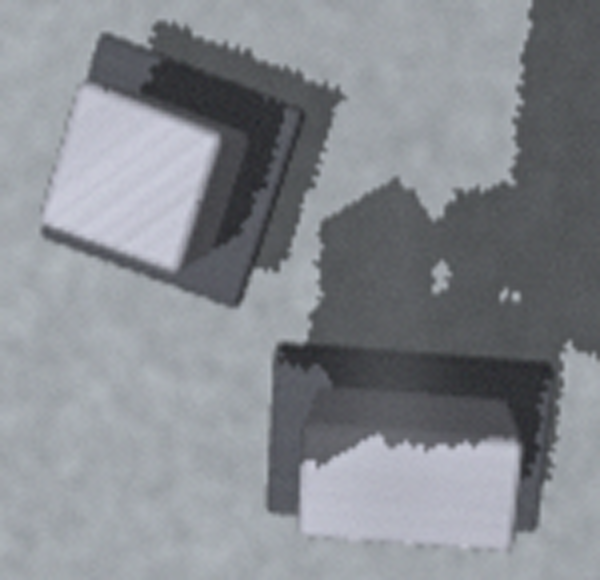

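```bash
python3 - <<'E'
from h import *
o=np.array([225,80])
for n,q in(("long",[(302,422),(520,436),(515,548),(300,535)]),("sq",[(88,85),(220,135),(180,270),(42,225)])):
    P=np.array([at("wrist",o+np.array(p)/4,.072) for p in q]);e=np.diff(P[[0,1,2,3,0]],axis=0)[:,:2]
    print(n,P.mean(0).round(4),np.linalg.norm(e,axis=1).round(4),np.degrees(np.arctan2(e[:,1],e[:,0])).round(1))
    m=P.mean(0); plan((m[0],m[1],.038),np.radians(57.3 if n=="long" else -48))
E
```

```text
long [ 0.5335 -0.168   0.072 ] [0.0429 0.0232 0.0434 0.0233] [  57.1  -30.2 -122.8  148.6]
shift(tool) [ 0.0016 -0.      0.1208] dr [0.001 0.001 0.062] q6 -1.55 tcp [ 0.5326 -0.1693  0.1588] yaw 1.062
sq [ 0.4566 -0.1842  0.072 ] [0.0253 0.0261 0.0269 0.0271] [  40.5  -48.3 -137.3  128.4]
shift(tool) [-0.05   -0.0593  0.1207] dr [ 1.000e-03  1.000e-03 -1.242e+00] q6 -1.55 tcp [ 0.5326 -0.1693  0.1588] yaw 1.062
```

```bash
python3 -m jog '[{"grip":0.1,"xyz":[0.0015,0,0.03],"dr":[0,0,0.06]},{"grip":0.1,"xyz":[0.0015,0,0.06],"dr":[0,0,0.06]},{"grip":0.1,"xyz":[0.0015,0,0.09],"dr":[0,0,0.06]},{"grip":0.1,"xyz":[0.0015,0,0.118],"dr":[0,0,0.06]},{"grip":0.1,"xyz":[0.0015,0,0.118],"dr":[0,0,0.06]},{"grip":0.1,"xyz":[0.0015,0,0.118],"dr":[0,0,0.06]},{"grip":1,"xyz":[0.0015,0,0.118],"dr":[0,0,0.06]},{"grip":1,"xyz":[0.0015,0,0.118],"dr":[0,0,0.06]},{"grip":1,"xyz":[0.0015,0,0.118],"dr":[0,0,0.06]},{"grip":1,"xyz":[0.0015,0,0.118],"dr":[0,0,0.06]},{"grip":1,"xyz":[0.0015,0,0.118],"dr":[0,0,0.06]},{"grip":1,"xyz":[0.0015,0,0.118],"dr":[0,0,0.06]}]' 60
python3 - <<'E'
from h import *
print(ctrl.get_state()["qpos"].round(3))
plan((0.4847,0.2745,0.18),np.radians(-2))
E
```

```text
time: 8.88
eef_pos: [0.5339, -0.1696, 0.0418]
tcp_rot: [0.878, 0.479, 0.001, 0.002]
contact_force: [0.9, 1.6, 5.8]
opening: 0.503
[-4.880e-01  2.700e-01  1.981e+00 -1.000e-03  8.870e-01 -1.487e+00]
shift(tool) [ 0.3468 -0.2812 -0.1393] dr [ 0.003 -0.002  1.034] q6 -1.49 tcp [ 0.5339 -0.1696  0.0418] yaw 0.999
```

The opening matches the 44 mm block. I lift and carry it over the oblong socket.

```bash
python3 -m jog '[{"grip":1,"xyz":[0,0,-0.03],"dr":[0,0,0]},{"grip":1,"xyz":[0,0,-0.06],"dr":[0,0,0]},{"grip":1,"xyz":[0,0,-0.09],"dr":[0,0,0]},{"grip":1,"xyz":[0.02,-0.016,-0.115],"dr":[0,0,0.1]},{"grip":1,"xyz":[0.05,-0.04,-0.115],"dr":[0,0,0.2]},{"grip":1,"xyz":[0.08,-0.065,-0.115],"dr":[0,0,0.3]},{"grip":1,"xyz":[0.11,-0.09,-0.115],"dr":[0,0,0.4]},{"grip":1,"xyz":[0.14,-0.114,-0.115],"dr":[0,0,0.5]},{"grip":1,"xyz":[0.17,-0.138,-0.115],"dr":[0,0,0.6]},{"grip":1,"xyz":[0.2,-0.162,-0.115],"dr":[0,0,0.7]},{"grip":1,"xyz":[0.23,-0.187,-0.115],"dr":[0,0,0.8]},{"grip":1,"xyz":[0.26,-0.211,-0.115],"dr":[0,0,0.9]}]'
python3 - <<'E'
from h import *
plan((0.4847,0.2745,0.155),np.radians(-2))
E
```

```text
time: 9.88
eef_pos: [0.4934, 0.1658, 0.153]
tcp_rot: [0.999, 0.047, -0.002, 0.0]
contact_force: [1.2, -0.0, -4.2]
opening: 0.503
shift(tool) [ 0.0015 -0.1091 -0.002 ] dr [0.    0.004 0.129] q6 0.03 tcp [0.4934 0.1658 0.153 ] yaw 0.094
```

```bash
python3 -m jog '[{"grip":1,"xyz":[0,-0.04,0],"dr":[0,0,0.06]},{"grip":1,"xyz":[0.001,-0.08,0],"dr":[0,0,0.129]},{"grip":1,"xyz":[0.0015,-0.109,0],"dr":[0,0,0.129]},{"grip":1,"xyz":[0.0015,-0.109,0],"dr":[0,0,0.129]},{"grip":1,"xyz":[0.0015,-0.109,0],"dr":[0,0,0.129]},{"grip":1,"xyz":[0.0015,-0.109,0],"dr":[0,0,0.129]}]'
python3 - <<'E'
from h import *
plan((0.4847,0.2745,0.155),np.radians(-2))
snap("wrist","w6"); snap("scene","s6",(370,200,520,340),4)
E
```

```text
time: 10.38
eef_pos: [0.485, 0.2723, 0.1529]
tcp_rot: [1.0, -0.015, -0.002, 0.001]
contact_force: [-0.1, 0.2, -4.9]
opening: 0.503
shift(tool) [-0.0003 -0.0021 -0.0021] dr [0.001 0.004 0.006] q6 0.36 tcp [0.485  0.2723 0.1529] yaw -0.029
```

View pics/w6.png

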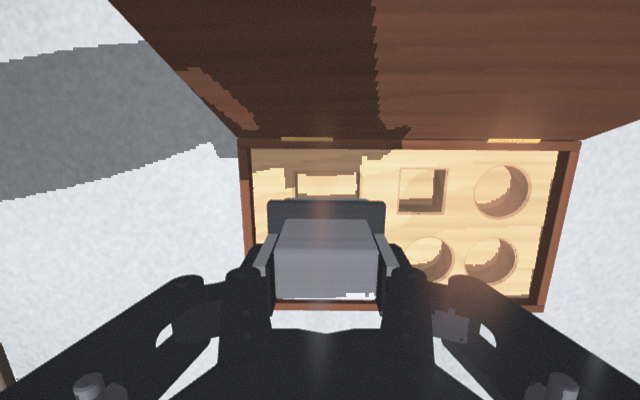

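View pics/s6.png

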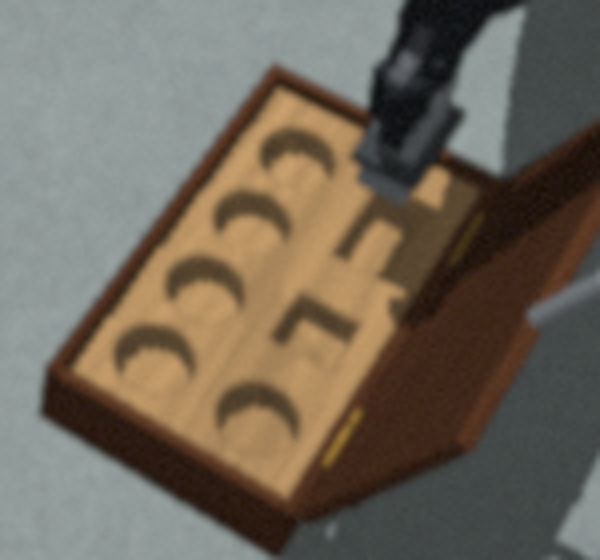

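```bash
python3 - <<'E'
from h import *
a=cv2.imread("pics/w6_full.png"); cv2.imwrite("pics/w6c.png",cv2.resize(a[140:310,235:585],None,fx=2.25,fy=2.25,interpolation=cv2.INTER_CUBIC))
E
```

```text
(no output)
```

View pics/w6c.png

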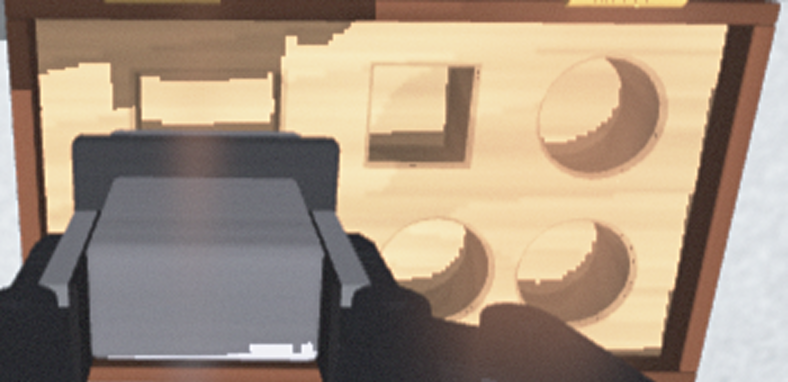

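```bash
python3 - <<'E'
from h import *
o=np.array([235,140])
w=lambda p:at("wrist",o+np.array(p)/2.25,.044)
P=np.array([w(p) for p in [(369,64),(481,66),(473,167),(364,163)]]);e=np.diff(P[[0,1,2,3,0]],axis=0)[:,:2]
print(P.mean(0).round(4),np.linalg.norm(e,axis=1).round(4),np.degrees(np.arctan2(e[:,1],e[:,0])).round(1))
print("p4",w((602,117)).round(4),"pA",w((575,272)).round(4)); print("long top edge",w((136,68)).round(4),w((281,72)).round(4))
E
```

```text
[0.5697 0.2721 0.044 ] [0.0422 0.04   0.0429 0.0392] [ -2.8 -90.2 176.1  89. ]
p4 [0.6389 0.2696 0.044 ] pA [0.6359 0.2042 0.044 ]
long top edge [0.461  0.2941 0.044 ] [0.5157 0.2909 0.044 ]
```

The two cameras differ by about 3–4 mm in x (socket at 0.485 against 0.488), so I take the mean and descend to just above the block to compare shank and socket directly.

```bash
python3 -m jog '[{"grip":1,"xyz":[0.0015,-0.003,0.02],"dr":[0,0.004,0.006]},{"grip":1,"xyz":[0.0015,-0.003,0.04],"dr":[0,0.004,0.006]},{"grip":1,"xyz":[0.0015,-0.003,0.055],"dr":[0,0.004,0.006]},{"grip":1,"xyz":[0.0015,-0.003,0.055],"dr":[0,0.004,0.006]},{"grip":1,"xyz":[0.0015,-0.003,0.055],"dr":[0,0.004,0.006]}]'
python3 - <<'E'
from h import *
plan((0.4865,0.2755,0.1),np.radians(-2))
snap("wrist","w7",(235,100,535,310),2.6)
snap("top","t7",(145,150,265,285),4.4)
E
```

```text
time: 10.9
eef_pos: [0.4868, 0.2744, 0.0978]
tcp_rot: [1.0, -0.019, -0.001, 0.001]
contact_force: [1.1, 0.5, -3.9]
opening: 0.502
shift(tool) [-0.0003 -0.0011 -0.0022] dr [ 0.001  0.001 -0.003] q6 0.37 tcp [0.4868 0.2744 0.0978] yaw -0.038
```

View pics/w7.png

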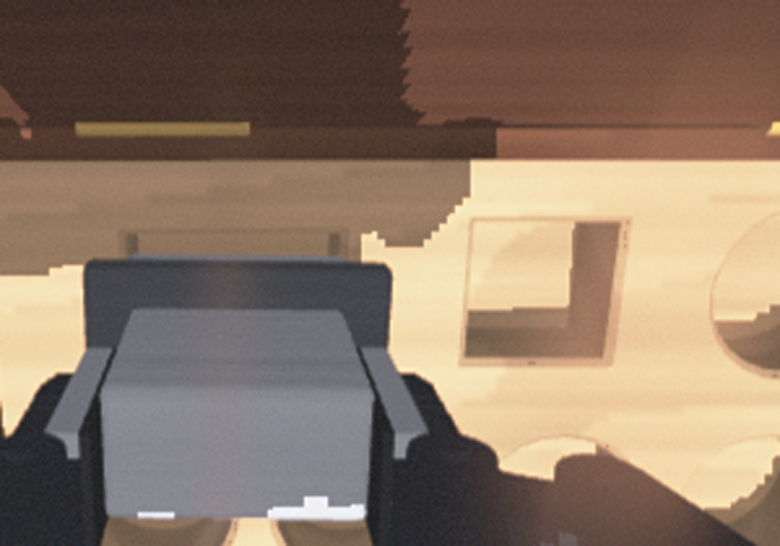

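View pics/t7.png

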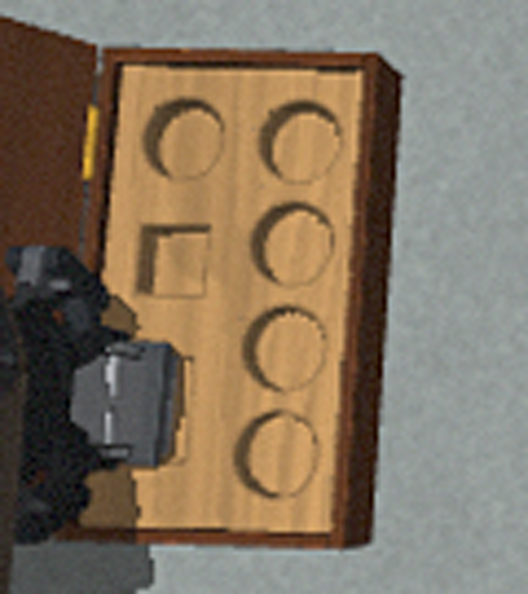

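```bash
python3 - <<'E'
from h import *
o=np.array([235,100]);w=lambda p,z:at("wrist",o+np.array(p)/2.6,z).round(4)
print("sock ends",w((122,232),.044),w((347,232),.044))
z=.056; print("flange far edge ",w((88,262),z+.024),w((388,262),z+.024), "grip top far edge",w((105,387),z+.072),w((370,390),z+.072), "near", w((108,515),z+.072))
print("sq",sum(at("wrist",o+np.array(p)/2.6,.044) for p in [(470,218),(630,219),(611,365),(460,363)])/4)
o=np.array([145,150])
print(at("top",o+np.array((190,410))/4.4,.044),[at("top",o+np.array(p)/4.4,.044).round(4) for p in [(285,348),(278,453)]])
E
```

```text
sock ends [0.4603 0.2944 0.044 ] [0.5193 0.2921 0.044 ]
flange far edge  [0.458  0.2963 0.08  ] [0.5231 0.2938 0.08  ] grip top far edge [0.4687 0.2885 0.128 ] [0.5111 0.2864 0.128 ] near [0.4673 0.2653 0.128 ]
sq [0.57181652 0.2732536  0.044     ]
[0.48430964 0.25808932 0.044     ] [array([0.5176, 0.2071, 0.044 ]), array([0.4606, 0.2088, 0.044 ])]
```

In the wrist view the die sits about 0.5 mm too far in x and 1.8 mm short in y relative to the socket. I correct and lower gently.

```bash
python3 -m jog '[{"grip":1,"xyz":[-0.0005,-0.0018,0.004],"dr":[0,0,0]},{"grip":1,"xyz":[-0.0005,-0.0018,0.008],"dr":[0,0,0]},{"grip":1,"xyz":[-0.0005,-0.0018,0.012],"dr":[0,0,0]},{"grip":1,"xyz":[-0.0005,-0.0018,0.016],"dr":[0,0,0]},{"grip":1,"xyz":[-0.0005,-0.0018,0.016],"dr":[0,0,0]}]'
```

```text
time: 11.42
eef_pos: [0.4874, 0.2777, 0.0847]
tcp_rot: [1.0, -0.018, 0.001, 0.0]
contact_force: [-2.9, -1.2, 5.0]
opening: 0.503
```

```bash
python3 -m jog '[{"grip":1,"xyz":[0,0,0.003],"dr":[0,0,0]},{"grip":1,"xyz":[0,0,0.006],"dr":[0,0,0]},{"grip":1,"xyz":[0,0,0.006],"dr":[0,0,0]}]'
python3 - <<'E'
from h import *
print(ctrl.get_state()["wrist_torque"])
snap("wrist","w8",(235,100,535,310),2.6)
snap("top","t8",(145,150,265,285),4.4)
E
```

```text
time: 11.67
eef_pos: [0.4878, 0.2779, 0.0842]
tcp_rot: [1.0, -0.017, -0.001, 0.001]
contact_force: [-15.0, -7.7, 30.3]
opening: 0.504
[-1.0355756   3.00283792  0.17019678]
```

View pics/w8.png

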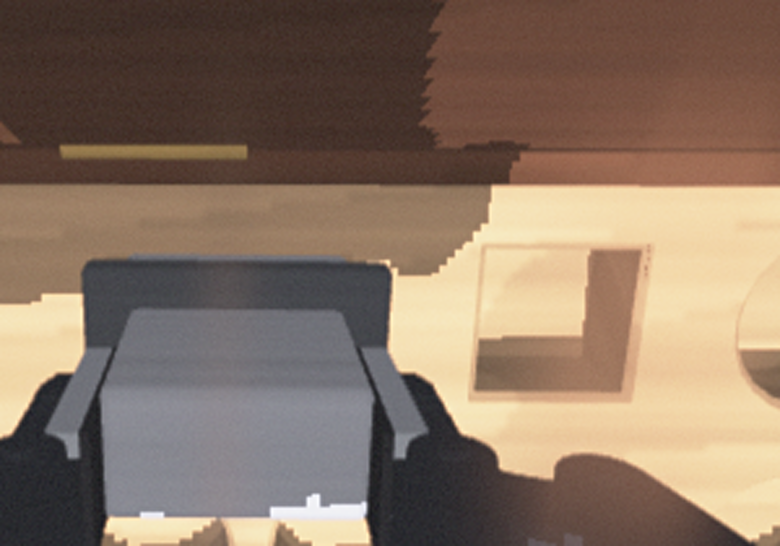

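View pics/t8.png

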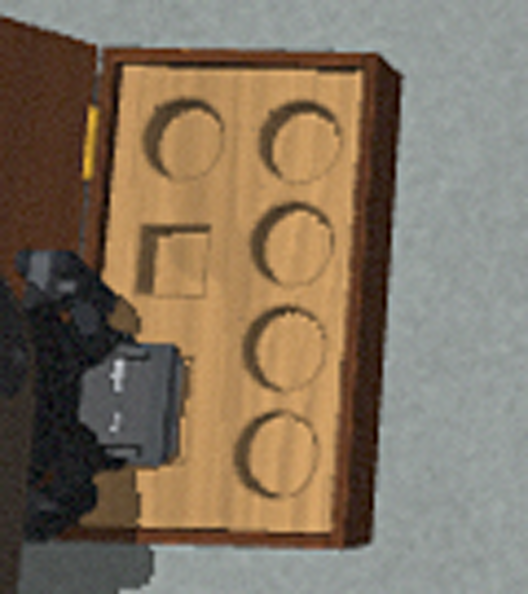

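It contacts the mouth edge: the reaction is −15 N in x and −8 N in y, so I back off and move −x and −y.

```bash
python3 -m jog '[{"grip":1,"xyz":[-0.001,0.001,-0.006],"dr":[0,0,0]},{"grip":1,"xyz":[-0.0025,0.002,-0.006],"dr":[0,0,0]},{"grip":1,"xyz":[-0.0025,0.002,-0.003],"dr":[0,0,0]},{"grip":1,"xyz":[-0.0025,0.002,0.00],"dr":[0,0,0]},{"grip":1,"xyz":[-0.0025,0.002,0.00],"dr":[0,0,0]}]'
```

```text
time: 12.18
eef_pos: [0.4847, 0.2754, 0.0752]
tcp_rot: [1.0, -0.018, 0.001, 0.0]
contact_force: [2.3, -0.1, -6.2]
opening: 0.503
```

It went in (bottom at about 33 mm, no lateral force). Push home.

```bash
python3 -m jog '[{"grip":1,"xyz":[0,0,0.005],"dr":[0,0,0]},{"grip":1,"xyz":[0,0,0.01],"dr":[0,0,0]},{"grip":1,"xyz":[0,0,0.013],"dr":[0,0,0]},{"grip":1,"xyz":[0,0,0.015],"dr":[0,0,0]},{"grip":1,"xyz":[0,0,0.015],"dr":[0,0,0]}]'
```

```text
time: 12.6
eef_pos: [0.4848, 0.2756, 0.0619]
tcp_rot: [1.0, -0.018, 0.001, 0.0]
contact_force: [3.2, -1.6, -1.7]
opening: 0.504
```

```bash
python3 -m jog '[{"grip":1,"xyz":[0,0,0.002],"dr":[0,0,0]},{"grip":1,"xyz":[0,0,0.002],"dr":[0,0,0]}]'; python3 -m jog '[{"grip":0.3,"xyz":[0,0,-0.001],"dr":[0,0,0]},{"grip":0.3,"xyz":[0,0,-0.001],"dr":[0,0,0]},{"grip":0.3,"xyz":[0,0,-0.001],"dr":[0,0,0]},{"grip":0.3,"xyz":[0,0,-0.001],"dr":[0,0,0]},{"grip":0.3,"xyz":[0,0,-0.04],"dr":[0,0,0]},{"grip":0.3,"xyz":[0,0,-0.08],"dr":[0,0,0]},{"grip":0.3,"xyz":[0,0,-0.11],"dr":[0,0,0]},{"grip":0.3,"xyz":[0,0,-0.11],"dr":[0,0,0]}]'
python3 - <<'E'
from h import *
snap("wrist","w9",(235,100,535,310),2.6)
plan((0.4532,-0.1855,0.17),np.radians(-46))
E
```

```text
time: 12.77
eef_pos: [0.4849, 0.2756, 0.0618]
tcp_rot: [1.0, -0.018, 0.001, 0.0]
contact_force: [-0.5, -2.1, 7.6]
opening: 0.504
time: 13.43
eef_pos: [0.4882, 0.2774, 0.1778]
tcp_rot: [1.0, -0.018, 0.007, -0.003]
contact_force: [0.8, 1.0, 1.4]
opening: 0.696
shift(tool) [-0.0169  0.4632  0.0026] dr [-0.007 -0.008  0.767] q6 0.37 tcp [0.4867 0.2768 0.1744] yaw -0.036
```

View pics/w9.png

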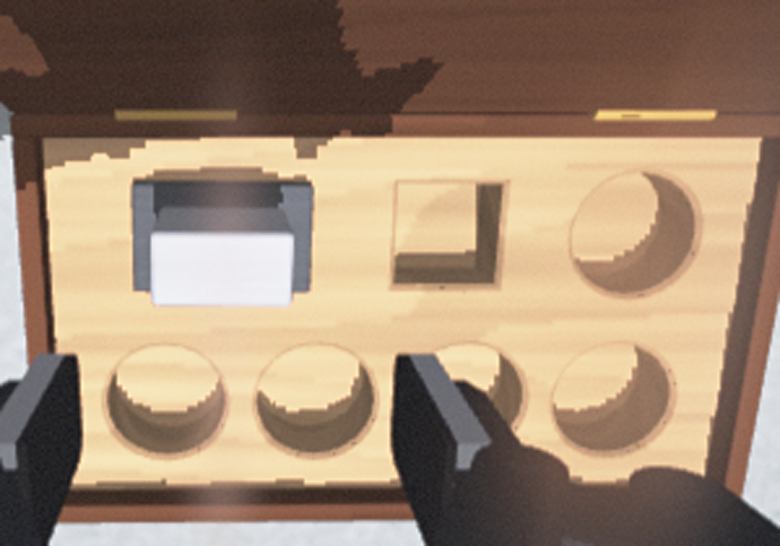

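The oblong die is seated. Next the square die, at about (0.4545, −0.1865).

```bash
python3 -m jog '[{"grip":0.2,"xyz":[-0.001,0.04,0],"dr":[0,0,0.07]},{"grip":0.2,"xyz":[-0.003,0.08,0],"dr":[-0.003,-0.004,0.14]},{"grip":0.2,"xyz":[-0.004,0.12,0],"dr":[-0.007,-0.008,0.21]},{"grip":0.2,"xyz":[-0.006,0.16,0],"dr":[-0.007,-0.008,0.28]},{"grip":0.2,"xyz":[-0.007,0.2,0],"dr":[-0.007,-0.008,0.35]},{"grip":0.2,"xyz":[-0.008,0.24,0],"dr":[-0.007,-0.008,0.42]},{"grip":0.2,"xyz":[-0.01,0.28,0],"dr":[-0.007,-0.008,0.49]},{"grip":0.2,"xyz":[-0.011,0.32,0],"dr":[-0.007,-0.008,0.56]},{"grip":0.2,"xyz":[-0.013,0.36,0],"dr":[-0.007,-0.008,0.63]},{"grip":0.2,"xyz":[-0.015,0.4,0],"dr":[-0.007,-0.008,0.7]},{"grip":0.2,"xyz":[-0.016,0.44,0],"dr":[-0.007,-0.008,0.77]},{"grip":0.2,"xyz":[-0.016,0.464,0.01],"dr":[-0.007,-0.008,0.8]}]';python3 -m jog '[{"grip":0.2,"xyz":[0,0,0],"dr":[0,0,0]},{"grip":0.2,"xyz":[0,0,0],"dr":[0,0,0]},{"grip":0.2,"xyz":[0,0,0],"dr":[0,0,0]}]'
python3 - <<'E'
from h import *
snap("wrist","w10",(225,80,425,280),3)
plan((0.4545,-0.1865,0.04),np.radians(-48))
E
```

```text
time: 14.48
eef_pos: [0.4513, -0.191, 0.16]
tcp_rot: [0.913, -0.408, -0.002, 0.004]
contact_force: [0.2, 0.8, 0.5]
opening: 0.798
time: 14.73
eef_pos: [0.4507, -0.1866, 0.1582]
tcp_rot: [0.914, -0.406, -0.005, 0.003]
contact_force: [0.3, 0.5, 0.1]
opening: 0.801
shift(tool) [ 0.0031 -0.0034  0.1187] dr [0.008 0.006 0.003] q6 0.24 tcp [ 0.4511 -0.1863  0.1587] yaw -0.835
```

View pics/w10.png

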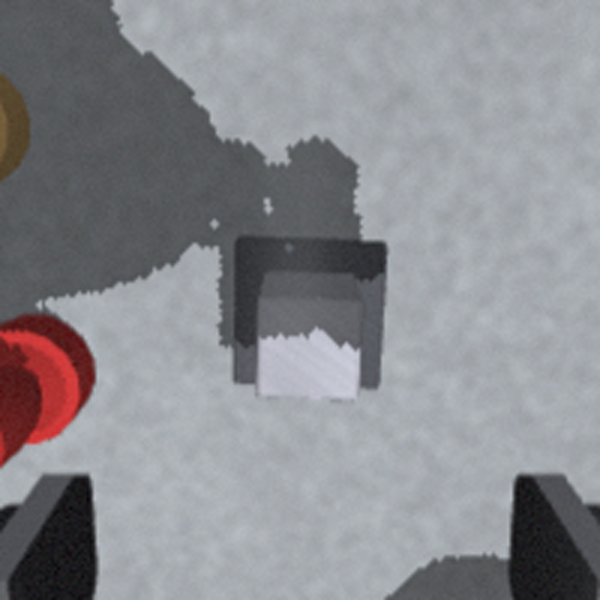

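```bash
python3 - <<'E'
from h import *
o=np.array([225,80]);P=np.array([at("wrist",o+np.array(p)/3,.072) for p in [(257,296),(364,298),(359,400),(255,397)]]);e=np.diff(P[[0,1,2,3,0]],axis=0)[:,:2]
print(P.mean(0).round(4),np.linalg.norm(e,axis=1).round(4),np.degrees(np.arctan2(e[:,1],e[:,0])).round(1))
m=P.mean(0);plan((m[0],m[1],.04),np.radians(-49.3))
E
```

```text
[ 0.4559 -0.1847  0.072 ] [0.0278 0.0279 0.0279 0.0276] [ -48.9 -139.5  130.5   40.3]
shift(tool) [ 0.0027 -0.0057  0.1187] dr [0.008 0.005 0.025] q6 0.24 tcp [ 0.4511 -0.1863  0.1587] yaw -0.835
```

```bash
python3 -m jog '[{"grip":0.2,"xyz":[0.002,-0.005,0.03],"dr":[0.008,0.005,0.025]},{"grip":0.2,"xyz":[0.002,-0.005,0.06],"dr":[0.008,0.005,0.025]},{"grip":0.2,"xyz":[0.002,-0.005,0.09],"dr":[0.008,0.005,0.025]},{"grip":0.2,"xyz":[0.002,-0.005,0.117],"dr":[0.008,0.005,0.025]},{"grip":0.2,"xyz":[0.002,-0.005,0.117],"dr":[0.008,0.005,0.025]},{"grip":0.2,"xyz":[0.002,-0.005,0.117],"dr":[0.008,0.005,0.025]},{"grip":1,"xyz":[0.002,-0.005,0.117],"dr":[0.008,0.005,0.025]},{"grip":1,"xyz":[0.002,-0.005,0.117],"dr":[0.008,0.005,0.025]},{"grip":1,"xyz":[0.002,-0.005,0.117],"dr":[0.008,0.005,0.025]},{"grip":1,"xyz":[0.002,-0.005,0.117],"dr":[0.008,0.005,0.025]},{"grip":1,"xyz":[0.002,-0.005,0.117],"dr":[0.008,0.005,0.025]},{"grip":1,"xyz":[0.002,-0.005,0.117],"dr":[0.008,0.005,0.025]}]' 60
python3 - <<'E'
from h import *
plan((0.566,0.2725,0.157),np.radians(-2))
snap("top","t10")
E
```

```text
time: 15.78
eef_pos: [0.4565, -0.1861, 0.0447]
tcp_rot: [0.909, -0.417, 0.002, 0.0]
contact_force: [-0.6, 2.3, 7.3]
opening: 0.319
shift(tool) [-0.2763 -0.382  -0.1128] dr [ 0.    -0.003 -0.826] q6 0.27 tcp [ 0.4565 -0.1861  0.0447] yaw -0.861
```

View pics/t10.png

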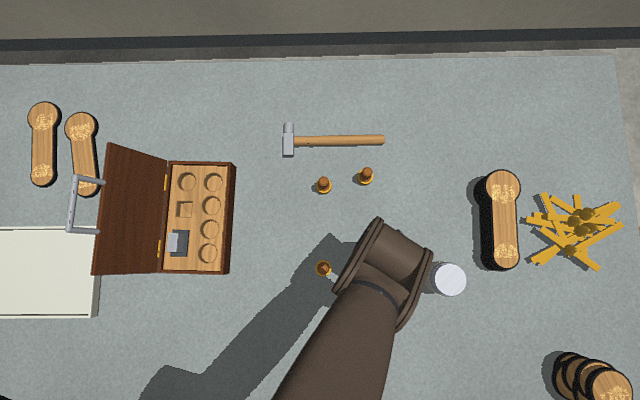

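Square die gripped (27 mm). I lift and carry it to the square socket.

```bash
python3 -m jog '[{"grip":1,"xyz":[0,0,-0.04],"dr":[0,0,0]},{"grip":1,"xyz":[0,0,-0.08],"dr":[0,0,0]},{"grip":1,"xyz":[0,0,-0.112],"dr":[0,0,0]},{"grip":1,"xyz":[-0.02,-0.028,-0.112],"dr":[0,0,-0.08]},{"grip":1,"xyz":[-0.04,-0.056,-0.112],"dr":[0,0,-0.16]},{"grip":1,"xyz":[-0.062,-0.086,-0.112],"dr":[0,0,-0.24]},{"grip":1,"xyz":[-0.085,-0.118,-0.112],"dr":[0,0,-0.32]},{"grip":1,"xyz":[-0.108,-0.15,-0.112],"dr":[0,0,-0.4]},{"grip":1,"xyz":[-0.131,-0.182,-0.112],"dr":[0,0,-0.48]},{"grip":1,"xyz":[-0.154,-0.213,-0.112],"dr":[0,0,-0.56]},{"grip":1,"xyz":[-0.177,-0.245,-0.112],"dr":[0,0,-0.64]},{"grip":1,"xyz":[-0.2,-0.277,-0.112],"dr":[0,0,-0.72]}]'
python3 - <<'E'
from h import *
plan((0.566,0.2725,0.157),np.radians(-2))
E
```

```text
time: 16.83
eef_pos: [0.5341, 0.1482, 0.1531]
tcp_rot: [0.998, -0.068, -0.0, 0.001]
contact_force: [0.9, -1.0, -4.4]
opening: 0.316
shift(tool) [ 0.0146 -0.1275 -0.0041] dr [ 0.002  0.001 -0.102] q6 0.23 tcp [0.5341 0.1482 0.1531] yaw -0.137
```

```bash
python3 -m jog '[{"grip":1,"xyz":[0.005,-0.04,0],"dr":[0,0,-0.05]},{"grip":1,"xyz":[0.01,-0.08,0],"dr":[0,0,-0.1]},{"grip":1,"xyz":[0.0146,-0.12,0],"dr":[0,0,-0.1]},{"grip":1,"xyz":[0.0146,-0.1275,0.01],"dr":[0,0,-0.1]},{"grip":1,"xyz":[0.0146,-0.1275,0.03],"dr":[0,0,-0.1]},{"grip":1,"xyz":[0.0146,-0.1275,0.052],"dr":[0,0,-0.1]},{"grip":1,"xyz":[0.0146,-0.1275,0.052],"dr":[0,0,-0.1]},{"grip":1,"xyz":[0.0146,-0.1275,0.052],"dr":[0,0,-0.1]}]'
python3 - <<'E'
from h import *
plan((0.566,0.2725,0.1),np.radians(-2))
snap("wrist","w11",(235,100,535,310),2.6)
E
```

```text
time: 17.5
eef_pos: [0.5652, 0.2697, 0.0991]
tcp_rot: [1.0, -0.021, -0.003, 0.002]
contact_force: [-0.1, 0.6, -6.7]
opening: 0.313
shift(tool) [ 0.0007 -0.0028 -0.0009] dr [ 0.004  0.006 -0.006] q6 0.33 tcp [0.5652 0.2697 0.0991] yaw -0.041
```

View pics/w11.png

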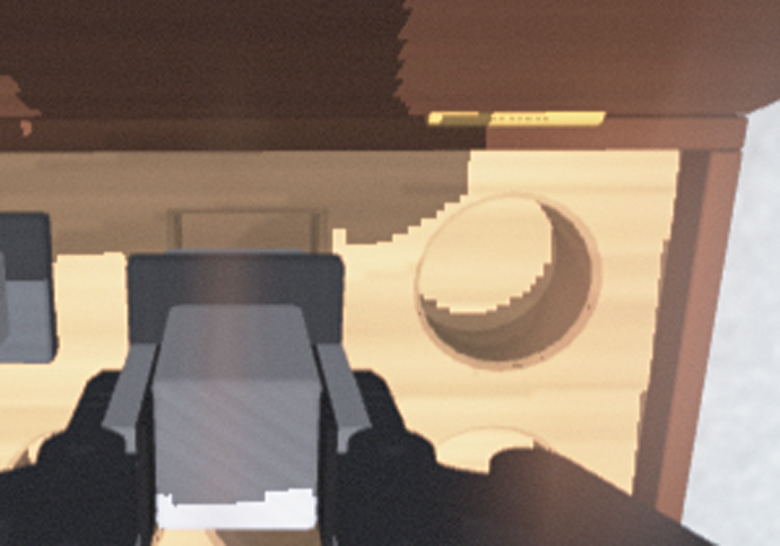

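```bash
python3 - <<'E'
from h import *
o=np.array([235,100]);w=lambda p,z:at("wrist",o+np.array(p)/2.6,z).round(4)
print("sock far edge",w((170,209),.044),w((326,209),.044))
z=.055; print("flange far edge ",w((129,256),z+.024),w((342,257),z+.024), "grip top far",w((155,382),z+.072),w((320,382),z+.072),"near",w((156,525),z+.072),w((318,525),z+.072))
E
```

```text
sock far edge [0.5515 0.2943 0.044 ] [0.5923 0.2927 0.044 ]
flange far edge  [0.5451 0.2914 0.079 ] [0.5919 0.2893 0.079 ] grip top far [0.5551 0.2828 0.127 ] [0.582  0.2817 0.127 ] near [0.5535 0.2562 0.127 ] [0.5813 0.2551 0.127 ]
```

```bash
python3 -m jog '[{"grip":1,"xyz":[0.0014,-0.0056,0],"dr":[0.004,0.006,0]},{"grip":1,"xyz":[0.0014,-0.0056,0.004],"dr":[0.004,0.006,0]},{"grip":1,"xyz":[0.0014,-0.0056,0.008],"dr":[0.004,0.006,0]},{"grip":1,"xyz":[0.0014,-0.0056,0.012],"dr":[0.004,0.006,0]},{"grip":1,"xyz":[0.0014,-0.0056,0.015],"dr":[0.004,0.006,0]},{"grip":1,"xyz":[0.0014,-0.0056,0.015],"dr":[0.004,0.006,0]}]'
```

```text
time: 18.05
eef_pos: [0.5692, 0.2755, 0.0866]
tcp_rot: [1.0, -0.02, 0.003, -0.001]
contact_force: [-0.7, -1.5, -6.3]
opening: 0.318
```

```bash
python3 -m jog '[{"grip":1,"xyz":[-0.0015,0,0.002],"dr":[0,0,0]},{"grip":1,"xyz":[-0.0015,0,0.005],"dr":[0,0,0]},{"grip":1,"xyz":[-0.0015,0,0.005],"dr":[0,0,0]}]'
```

```text
time: 18.3
eef_pos: [0.5682, 0.2751, 0.0824]
tcp_rot: [1.0, -0.02, 0.004, -0.0]
contact_force: [0.4, -4.2, -4.9]
opening: 0.318
```

```bash
python3 -m jog '[{"grip":1,"xyz":[0,0,0.003],"dr":[0,0,0]},{"grip":1,"xyz":[0,0,0.006],"dr":[0,0,0]},{"grip":1,"xyz":[0,0,0.006],"dr":[0,0,0]}]'
```

```text
time: 18.55
eef_pos: [0.5675, 0.2752, 0.0749]
tcp_rot: [1.0, -0.02, 0.003, -0.0]
contact_force: [1.2, -4.4, -6.5]
opening: 0.318
```

In the socket (bottom at 30 mm). Continue home (TCP z about 0.0647).

```bash
python3 -m jog '[{"grip":1,"xyz":[0,0,0.004],"dr":[0,0,0]},{"grip":1,"xyz":[0,0,0.008],"dr":[0,0,0]},{"grip":1,"xyz":[0,0,0.011],"dr":[0,0,0]},{"grip":1,"xyz":[0,0,0.013],"dr":[0,0,0]},{"grip":1,"xyz":[0,0,0.013],"dr":[0,0,0]}]'
```

```text
time: 18.97
eef_pos: [0.5679, 0.2751, 0.0651]
tcp_rot: [1.0, -0.02, 0.003, 0.0]
contact_force: [-5.2, -8.4, 5.8]
opening: 0.317
```

```bash
python3 -m jog '[{"grip":1,"xyz":[0,0,0.001],"dr":[0,0,0]},{"grip":0.5,"xyz":[0,0,-0.001],"dr":[0,0,0]},{"grip":0.5,"xyz":[0,0,-0.001],"dr":[0,0,0]},{"grip":0.5,"xyz":[0,0,-0.001],"dr":[0,0,0]},{"grip":0.5,"xyz":[0,0,-0.001],"dr":[0,0,0]},{"grip":0.5,"xyz":[0,0,-0.04],"dr":[0,0,0]},{"grip":0.5,"xyz":[0,0,-0.08],"dr":[0,0,0]},{"grip":0.5,"xyz":[0,0,-0.1],"dr":[0,0,0]},{"grip":0.5,"xyz":[0,0,-0.1],"dr":[0,0,0]}]'
python3 - <<'E'
from h import *
snap("wrist","w12",(205,100,535,310),2.4)
plan((0.424,-0.067,0.17),np.radians(-5))
plan((0.624,-0.069,0.17),np.radians(-5))
E
```

```text
time: 19.72
eef_pos: [0.5711, 0.2777, 0.1707]
tcp_rot: [1.0, -0.02, 0.01, -0.004]
contact_force: [1.2, 0.1, 1.6]
opening: 0.498
shift(tool) [-0.1313  0.3497 -0.0067] dr [-0.006 -0.014  0.046] q6 0.33 tcp [0.5695 0.2771 0.1673] yaw -0.041
shift(tool) [ 0.0686  0.3436 -0.0037] dr [-0.006 -0.014  0.046] q6 0.33 tcp [0.5695 0.2771 0.1673] yaw -0.041
```

View pics/w12.png

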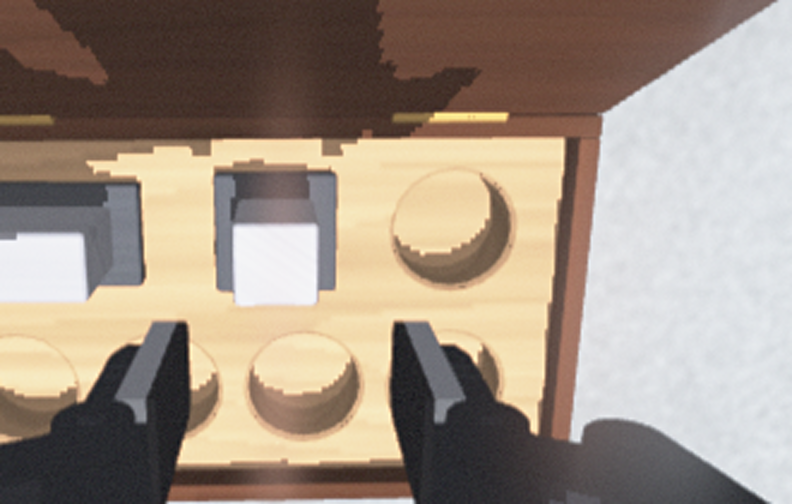

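Both dies are seated. I check the stamps in the top view.

```bash
python3 - <<'E'
from h import *
snap("top","t12",(230,140,430,300),4)
E
```

```text
(no output)
```

View pics/t12.png

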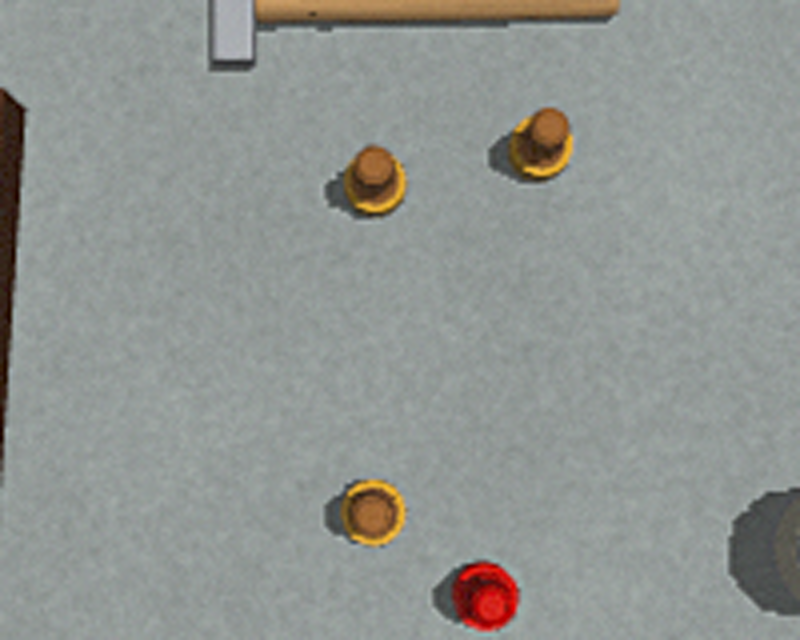

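A(324,185), B(365,176) and C(324,268) haven't moved. Going to C.

```bash
python3 -m jog '[{"grip":0.4,"xyz":[-0.013,0.035,0],"dr":[-0.006,-0.014,0.046]},{"grip":0.4,"xyz":[-0.026,0.07,0],"dr":[-0.006,-0.014,0.046]},{"grip":0.4,"xyz":[-0.04,0.106,0],"dr":[-0.006,-0.014,0.046]},{"grip":0.4,"xyz":[-0.054,0.144,0],"dr":[-0.006,-0.014,0.046]},{"grip":0.4,"xyz":[-0.068,0.182,0],"dr":[-0.006,-0.014,0.046]},{"grip":0.4,"xyz":[-0.082,0.22,0],"dr":[-0.006,-0.014,0.046]},{"grip":0.4,"xyz":[-0.096,0.258,0],"dr":[-0.006,-0.014,0.046]},{"grip":0.4,"xyz":[-0.11,0.296,0],"dr":[-0.006,-0.014,0.046]},{"grip":0.4,"xyz":[-0.124,0.33,0],"dr":[-0.006,-0.014,0.046]},{"grip":0.4,"xyz":[-0.131,0.35,0.01],"dr":[-0.006,-0.014,0.046]},{"grip":0.4,"xyz":[-0.131,0.35,0.02],"dr":[-0.006,-0.014,0.046]},{"grip":0.4,"xyz":[-0.131,0.35,0.02],"dr":[-0.006,-0.014,0.046]}]';python3 -m jog '[{"grip":0.4,"xyz":[0,0,0],"dr":[0,0,0]},{"grip":0.4,"xyz":[0,0,0],"dr":[0,0,0]}]'
python3 - <<'E'
from h import *
snap("wrist","w13",(225,60,425,260),3)
plan((0.4235,-0.0668,0.036),np.radians(-5))
E
```

```text
time: 20.82
eef_pos: [0.4195, -0.068, 0.1375]
tcp_rot: [0.999, -0.045, -0.007, -0.0]
contact_force: [0.5, 0.4, -1.1]
opening: 0.602
time: 20.98
eef_pos: [0.4222, -0.0674, 0.1406]
tcp_rot: [0.999, -0.043, -0.004, 0.001]
contact_force: [-0.4, 0.8, 0.9]
opening: 0.595
shift(tool) [ 0.0017 -0.001   0.1051] dr [0.003 0.007 0.002] q6 -0.31 tcp [ 0.4225 -0.0674  0.1411] yaw -0.085
```

View pics/w13.png

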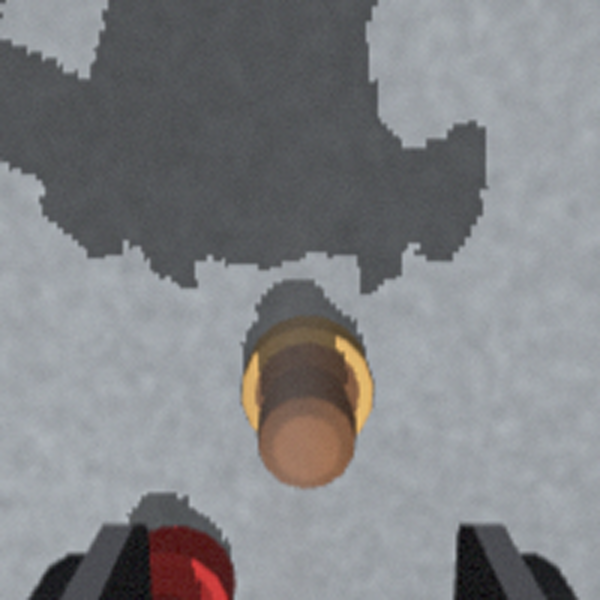

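```bash
python3 - <<'E'
from h import *
o=np.array([225,60]);w=lambda p,z:at("wrist",o+np.array(p)/3,z)
print(w((307,441),.078).round(4),w((308,385),.024).round(4))
r=at("top",(230+487/4,140+595/4),.024);print("red",r.round(4), "tool rel",tool(r-ctrl.get_state()["eef_pos"]).round(4))
E
```

```text
[ 0.4243 -0.0646  0.078 ] [ 0.4246 -0.0638  0.024 ]
red [ 0.3729 -0.1334  0.024 ] tool rel [-0.0429  0.0697  0.1176]
```

Stamp C is centred, and the red stamp is 70 mm off to the side, clear of the fingers. Grip it.

```bash
python3 -m jog '[{"grip":0.4,"xyz":[0.0017,-0.002,0.03],"dr":[0.003,0.007,0]},{"grip":0.4,"xyz":[0.0017,-0.002,0.06],"dr":[0.003,0.007,0]},{"grip":0.4,"xyz":[0.0017,-0.002,0.09],"dr":[0.003,0.007,0]},{"grip":0.4,"xyz":[0.0017,-0.002,0.104],"dr":[0.003,0.007,0]},{"grip":0.4,"xyz":[0.0017,-0.002,0.104],"dr":[0.003,0.007,0]},{"grip":1,"xyz":[0.0017,-0.002,0.104],"dr":[0.003,0.007,0]},{"grip":1,"xyz":[0.0017,-0.002,0.104],"dr":[0.003,0.007,0]},{"grip":1,"xyz":[0.0017,-0.002,0.104],"dr":[0.003,0.007,0]},{"grip":1,"xyz":[0.0017,-0.002,0.104],"dr":[0.003,0.007,0]},{"grip":1,"xyz":[0.0017,-0.002,0.104],"dr":[0.003,0.007,0]}]' 45
python3 - <<'E'
from h import *
plan((0.4606,0.2088,0.16),np.radians(-2))
E
```

```text
time: 21.87
eef_pos: [0.4246, -0.0671, 0.0387]
tcp_rot: [0.999, -0.044, 0.002, 0.001]
contact_force: [-0.1, 1.6, 1.9]
opening: 0.279
shift(tool) [ 0.0123 -0.2778 -0.1215] dr [ 0.001 -0.003 -0.052] q6 -0.31 tcp [ 0.4246 -0.0671  0.0387] yaw -0.087
```

```bash
python3 -m jog '[{"grip":1,"xyz":[0,0,-0.04],"dr":[0,0,0]},{"grip":1,"xyz":[0,0,-0.08],"dr":[0,0,0]},{"grip":1,"xyz":[0.002,-0.02,-0.12],"dr":[0,0,0]},{"grip":1,"xyz":[0.004,-0.05,-0.122],"dr":[0,0,-0.05]},{"grip":1,"xyz":[0.006,-0.085,-0.122],"dr":[0,0,-0.05]},{"grip":1,"xyz":[0.007,-0.12,-0.122],"dr":[0,0,-0.05]},{"grip":1,"xyz":[0.008,-0.155,-0.122],"dr":[0,0,-0.05]},{"grip":1,"xyz":[0.01,-0.19,-0.122],"dr":[0,0,-0.05]},{"grip":1,"xyz":[0.011,-0.225,-0.122],"dr":[0,0,-0.05]},{"grip":1,"xyz":[0.012,-0.255,-0.122],"dr":[0,0,-0.05]},{"grip":1,"xyz":[0.0125,-0.278,-0.122],"dr":[0,0,-0.05]},{"grip":1,"xyz":[0.0125,-0.278,-0.122],"dr":[0,0,-0.05]}]';python3 -m jog '[{"grip":1,"xyz":[0,0,0.03],"dr":[0,0,0]},{"grip":1,"xyz":[0,0,0.055],"dr":[0,0,0]},{"grip":1,"xyz":[0,0,0.055],"dr":[0,0,0]},{"grip":1,"xyz":[0,0,0.055],"dr":[0,0,0]}]'
python3 - <<'E'
from h import *
plan((0.4606,0.2088,0.1),np.radians(-2))
snap("wrist","w14",(205,100,535,310),2.4)
E
```

```text
time: 22.87
eef_pos: [0.4596, 0.2124, 0.1592]
tcp_rot: [1.0, -0.017, 0.0, -0.001]
contact_force: [-0.9, -0.1, -2.9]
opening: 0.28
time: 23.2
eef_pos: [0.4582, 0.2082, 0.1026]
tcp_rot: [1.0, -0.019, -0.002, 0.001]
contact_force: [-0.7, 0.7, -2.3]
opening: 0.283
shift(tool) [ 0.0024 -0.0007  0.0026] dr [ 0.002  0.005 -0.002] q6 0.26 tcp [0.4582 0.2082 0.1026] yaw -0.037
```

View pics/w14.png

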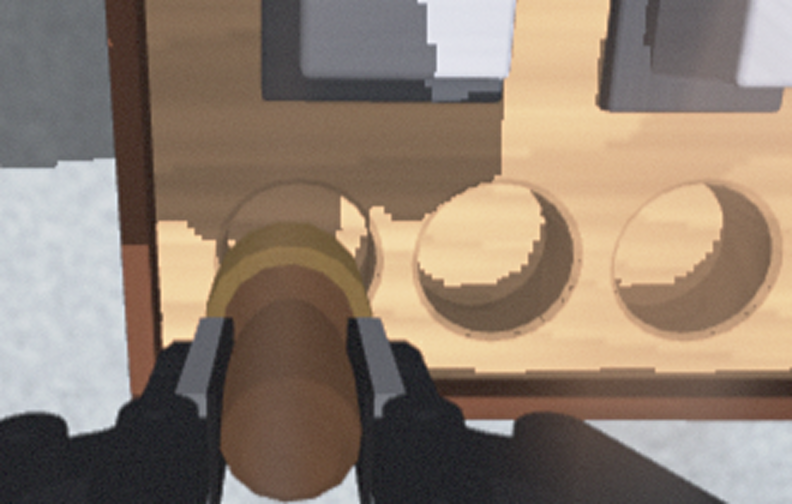

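```bash
python3 - <<'E'
from h import *
o=np.array([205,100]);w=lambda p,z:at("wrist",o+np.array(p)/2.4,z).round(4)
print("pocket c",w((299,180),.044)-[0,.023,0],"neigh",w((497,180),.044)-[0,.023,0],w((497,340),.044)+[0,.023,0])
print("foot c",w((289,224),.088)-[0,.020,0], w((208,300),.088),w((371,300),.088),"top near",w((290,500),.142)+[0,.0125,0])
E
```

```text
pocket c [0.4643 0.2123 0.044 ] neigh [0.5211 0.2101 0.044 ] [0.5229 0.2065 0.044 ]
foot c [0.4615 0.2135 0.088 ] [0.4417 0.2158 0.088 ] [0.48   0.2144 0.088 ] top near [0.4604 0.2118 0.142 ]
```

```bash
python3 -m jog '[{"grip":1,"xyz":[0.002,0.001,0.005],"dr":[0.002,0.005,0]},{"grip":1,"xyz":[0.002,0.001,0.012],"dr":[0.002,0.005,0]},{"grip":1,"xyz":[0.002,0.001,0.018],"dr":[0.002,0.005,0]},{"grip":1,"xyz":[0.002,0.001,0.024],"dr":[0.002,0.005,0]},{"grip":1,"xyz":[0.002,0.001,0.026],"dr":[0.002,0.005,0]},{"grip":1,"xyz":[0.002,0.001,0.026],"dr":[0.002,0.005,0]}]'
```

```text
time: 23.75
eef_pos: [0.4612, 0.2078, 0.0772]
tcp_rot: [1.0, -0.019, 0.002, -0.001]
contact_force: [0.0, 0.2, -2.6]
opening: 0.28
```

```bash
python3 -m jog '[{"grip":1,"xyz":[0,0,0.006],"dr":[0,0,0]},{"grip":1,"xyz":[0,0,0.012],"dr":[0,0,0]},{"grip":1,"xyz":[0,0,0.017],"dr":[0,0,0]},{"grip":1,"xyz":[0,0,0.020],"dr":[0,0,0]},{"grip":1,"xyz":[0,0,0.021],"dr":[0,0,0]},{"grip":1,"xyz":[0,0,0.021],"dr":[0,0,0]}]'
```

```text
time: 24.25
eef_pos: [0.4619, 0.208, 0.057]
tcp_rot: [1.0, -0.018, 0.002, -0.001]
contact_force: [-0.1, -0.4, -2.9]
opening: 0.281
```

```bash
python3 -m jog '[{"grip":0.55,"xyz":[0,0,0],"dr":[0,0,0]},{"grip":0.55,"xyz":[0,0,0],"dr":[0,0,0]},{"grip":0.55,"xyz":[0,0,0],"dr":[0,0,0]},{"grip":0.55,"xyz":[0,0,-0.04],"dr":[0,0,0]},{"grip":0.55,"xyz":[0,0,-0.08],"dr":[0,0,0]},{"grip":0.55,"xyz":[0,0,-0.11],"dr":[0,0,0]},{"grip":0.55,"xyz":[0,0,-0.11],"dr":[0,0,0]}]'
python3 - <<'E'
from h import *
snap("wrist","w15",(205,100,535,310),2.4)
snap("top","t15",(230,140,430,300),4)
plan((0.6245,-0.0695,0.15),np.radians(-5))
E
```

```text
time: 24.83
eef_pos: [0.4663, 0.2091, 0.1757]
tcp_rot: [1.0, -0.018, 0.01, -0.003]
contact_force: [1.0, 0.2, 0.5]
opening: 0.446
shift(tool) [0.1716 0.2716 0.0204] dr [-0.003 -0.01   0.05 ] q6 0.26 tcp [0.4628 0.2082 0.1695] yaw -0.037
```

View pics/w15.png

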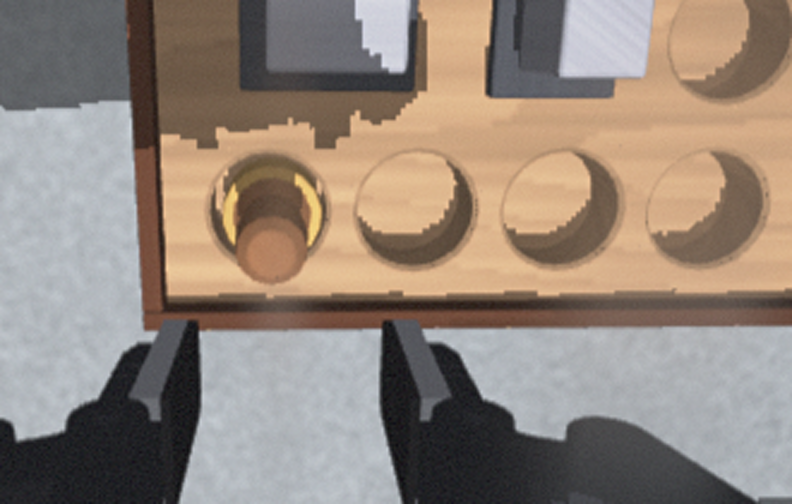

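View pics/t15.png

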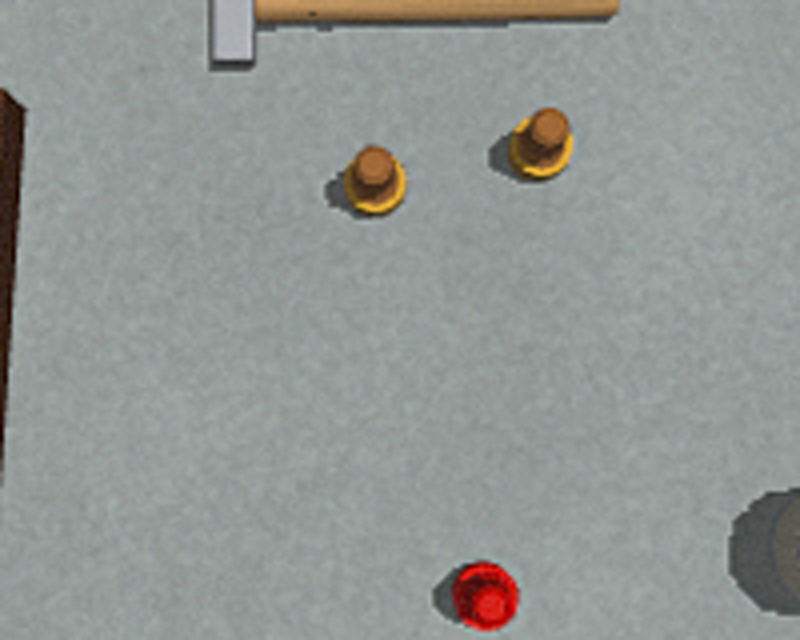

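Stamp C stands in its pocket, and A and B are unmoved at crop (375,182) and (541,146). Next is A.

```bash
python3 -m jog '[{"grip":0.4,"xyz":[0.018,0.028,0],"dr":[-0.003,-0.01,0.05]},{"grip":0.4,"xyz":[0.036,0.057,0],"dr":[-0.003,-0.01,0.05]},{"grip":0.4,"xyz":[0.055,0.087,0],"dr":[-0.003,-0.01,0.05]},{"grip":0.4,"xyz":[0.075,0.119,0],"dr":[-0.003,-0.01,0.05]},{"grip":0.4,"xyz":[0.096,0.152,0],"dr":[-0.003,-0.01,0.05]},{"grip":0.4,"xyz":[0.117,0.185,0],"dr":[-0.003,-0.01,0.05]},{"grip":0.4,"xyz":[0.138,0.218,0],"dr":[-0.003,-0.01,0.05]},{"grip":0.4,"xyz":[0.158,0.25,0.01],"dr":[-0.003,-0.01,0.05]},{"grip":0.4,"xyz":[0.1716,0.2716,0.02],"dr":[-0.003,-0.01,0.05]},{"grip":0.4,"xyz":[0.1716,0.2716,0.028],"dr":[-0.003,-0.01,0.05]},{"grip":0.4,"xyz":[0.1716,0.2716,0.028],"dr":[-0.003,-0.01,0.05]},{"grip":0.4,"xyz":[0.1716,0.2716,0.028],"dr":[-0.003,-0.01,0.05]}]'
python3 - <<'E'
from h import *
snap("wrist","w16",(225,60,425,260),3)
plan((0.6245,-0.0695,0.036),np.radians(-5))
E
```

```text
time: 25.93
eef_pos: [0.6212, -0.069, 0.137]
tcp_rot: [0.999, -0.044, -0.005, -0.0]
contact_force: [-0.5, 0.7, -0.5]
opening: 0.602
shift(tool) [0.0036 0.0005 0.1022] dr [0.001 0.008 0.001] q6 -0.18 tcp [ 0.6218 -0.0687  0.1382] yaw -0.086
```

View pics/w16.png

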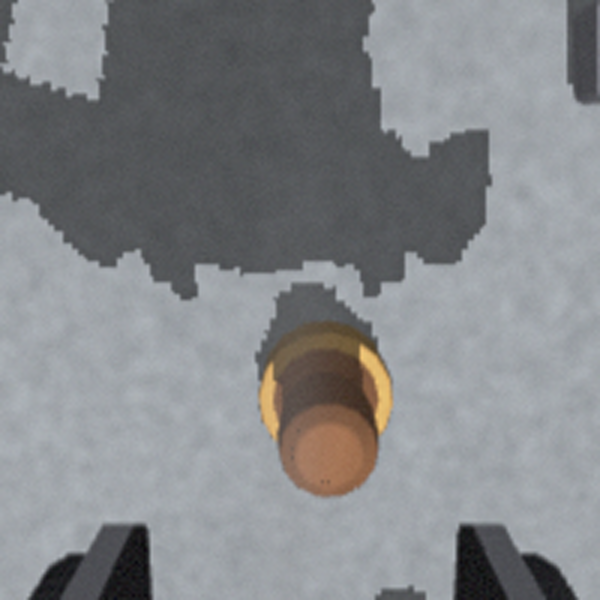

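```bash
python3 -m jog '[{"grip":0.4,"xyz":[0.0045,0.0003,0.03],"dr":[0.001,0.008,0]},{"grip":0.4,"xyz":[0.0045,0.0003,0.06],"dr":[0.001,0.008,0]},{"grip":0.4,"xyz":[0.0045,0.0003,0.09],"dr":[0.001,0.008,0]},{"grip":0.4,"xyz":[0.0045,0.0003,0.102],"dr":[0.001,0.008,0]},{"grip":0.4,"xyz":[0.0045,0.0003,0.102],"dr":[0.001,0.008,0]},{"grip":1,"xyz":[0.0045,0.0003,0.102],"dr":[0.001,0.008,0]},{"grip":1,"xyz":[0.0045,0.0003,0.102],"dr":[0.001,0.008,0]},{"grip":1,"xyz":[0.0045,0.0003,0.102],"dr":[0.001,0.008,0]},{"grip":1,"xyz":[0.0045,0.0003,0.102],"dr":[0.001,0.008,0]},{"grip":1,"xyz":[0.0045,0.0003,0.102],"dr":[0.001,0.008,0]}]'
python3 - <<'E'
from h import *
plan((0.5754,0.205,0.16),np.radians(-2))
E
```

```text
time: 26.82
eef_pos: [0.6286, -0.0708, 0.0402]
tcp_rot: [0.999, -0.043, 0.003, 0.0]
contact_force: [-0.9, 1.4, 5.9]
opening: 0.28
shift(tool) [-0.0761 -0.27   -0.1205] dr [ 0.001 -0.007 -0.052] q6 -0.19 tcp [ 0.6286 -0.0708  0.0402] yaw -0.087
```

```bash
python3 -m jog '[{"grip":1,"xyz":[0,0,-0.04],"dr":[0,0,0]},{"grip":1,"xyz":[0,0,-0.08],"dr":[0,0,0]},{"grip":1,"xyz":[-0.005,-0.02,-0.12],"dr":[0,0,0]},{"grip":1,"xyz":[-0.014,-0.05,-0.12],"dr":[0,0,-0.05]},{"grip":1,"xyz":[-0.024,-0.085,-0.12],"dr":[0,0,-0.05]},{"grip":1,"xyz":[-0.034,-0.12,-0.12],"dr":[0,0,-0.05]},{"grip":1,"xyz":[-0.044,-0.155,-0.12],"dr":[0,0,-0.05]},{"grip":1,"xyz":[-0.054,-0.19,-0.12],"dr":[0,0,-0.05]},{"grip":1,"xyz":[-0.064,-0.225,-0.12],"dr":[0,0,-0.05]},{"grip":1,"xyz":[-0.072,-0.255,-0.12],"dr":[0,0,-0.05]},{"grip":1,"xyz":[-0.0755,-0.27,-0.12],"dr":[0,0,-0.05]},{"grip":1,"xyz":[-0.0755,-0.27,-0.12],"dr":[0,0,-0.05]}]';python3 -m jog '[{"grip":1,"xyz":[0,0,0.03],"dr":[0,0,0]},{"grip":1,"xyz":[0,0,0.055],"dr":[0,0,0]},{"grip":1,"xyz":[0,0,0.055],"dr":[0,0,0]},{"grip":1,"xyz":[0,0,0.055],"dr":[0,0,0]}]'
python3 - <<'E'
from h import *
plan((0.5754,0.205,0.1),np.radians(-2))
snap("wrist","w17",(205,100,535,310),2.4)
E
```

```text
time: 27.82
eef_pos: [0.5733, 0.2082, 0.1566]
tcp_rot: [1.0, -0.016, 0.001, -0.0]
contact_force: [0.3, -0.1, -3.6]
opening: 0.285
time: 28.15
eef_pos: [0.5733, 0.2038, 0.1]
tcp_rot: [1.0, -0.019, -0.001, 0.001]
contact_force: [0.8, 0.1, -1.8]
opening: 0.281
shift(tool) [ 0.002  -0.0013  0.    ] dr [ 0.002  0.002 -0.003] q6 0.21 tcp [0.5733 0.2038 0.1   ] yaw -0.038
```

View pics/w17.png

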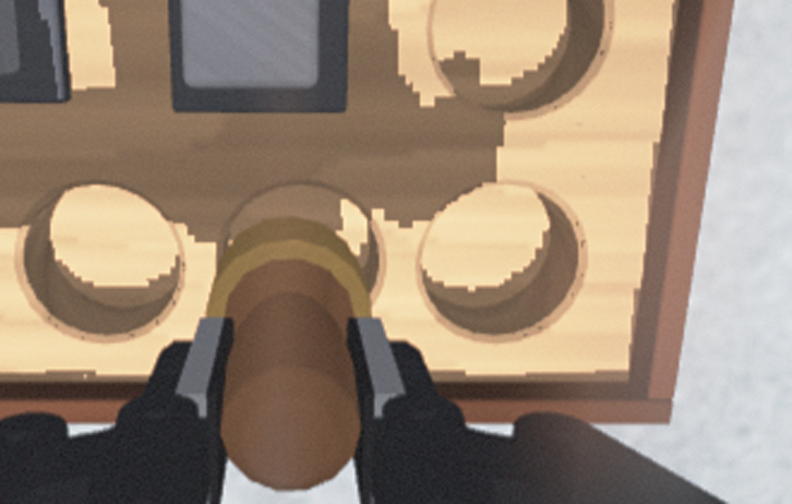

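```bash
python3 -m jog '[{"grip":1,"xyz":[0.0022,0.0015,0.005],"dr":[0.002,0.002,0]},{"grip":1,"xyz":[0.0022,0.0015,0.012],"dr":[0.002,0.002,0]},{"grip":1,"xyz":[0.0022,0.0015,0.018],"dr":[0.002,0.002,0]},{"grip":1,"xyz":[0.0022,0.0015,0.022],"dr":[0.002,0.002,0]},{"grip":1,"xyz":[0.0022,0.0015,0.022],"dr":[0.002,0.002,0]},{"grip":1,"xyz":[0.0022,0.0015,0.022],"dr":[0.002,0.002,0]}]'
```

```text
time: 28.7
eef_pos: [0.5769, 0.2033, 0.0798]
tcp_rot: [1.0, -0.019, 0.002, -0.001]
contact_force: [0.3, -0.6, -2.8]
opening: 0.287
```

Bottom at 39.6 mm, inside the mouth without contact. I lower to the floor (TCP about 0.058).

```bash
python3 -m jog '[{"grip":1,"xyz":[0,0,0.006],"dr":[0,0,0]},{"grip":1,"xyz":[0,0,0.012],"dr":[0,0,0]},{"grip":1,"xyz":[0,0,0.017],"dr":[0,0,0]},{"grip":1,"xyz":[0,0,0.021],"dr":[0,0,0]},{"grip":1,"xyz":[0,0,0.022],"dr":[0,0,0]},{"grip":1,"xyz":[0,0,0.022],"dr":[0,0,0]}]'
```

```text
time: 29.2
eef_pos: [0.5772, 0.2034, 0.0581]
tcp_rot: [1.0, -0.018, 0.002, -0.001]
contact_force: [0.1, 0.3, -2.6]
opening: 0.28
```

```bash
python3 -m jog '[{"grip":0.55,"xyz":[0,0,0],"dr":[0,0,0]},{"grip":0.55,"xyz":[0,0,0],"dr":[0,0,0]},{"grip":0.55,"xyz":[0,0,0],"dr":[0,0,0]},{"grip":0.55,"xyz":[0,0,-0.04],"dr":[0,0,0]},{"grip":0.55,"xyz":[0,0,-0.08],"dr":[0,0,0]},{"grip":0.55,"xyz":[0,0,-0.11],"dr":[0,0,0]},{"grip":0.55,"xyz":[0,0,-0.11],"dr":[0,0,0]}]'
python3 - <<'E'
from h import *
snap("wrist","w18",(205,100,535,310),2.4)
snap("top","t18",(230,140,430,300),4)
plan((0.6475,-0.174,0.15),np.radians(-5))
E
```

```text
time: 29.78
eef_pos: [0.5818, 0.2042, 0.1778]
tcp_rot: [1.0, -0.018, 0.011, -0.002]
contact_force: [2.1, 0.5, 1.3]
opening: 0.45
shift(tool) [0.083  0.3747 0.0208] dr [-0.003 -0.01   0.05 ] q6 0.21 tcp [0.5782 0.2035 0.1709] yaw -0.037
```

View pics/w18.png

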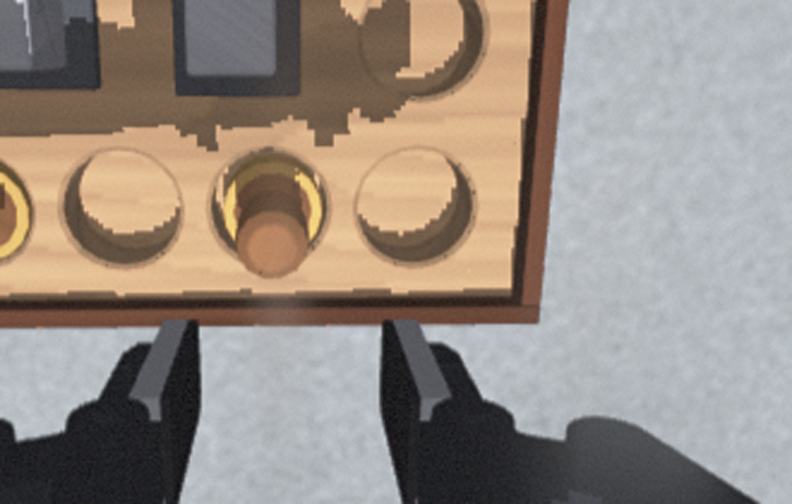

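View pics/t18.png

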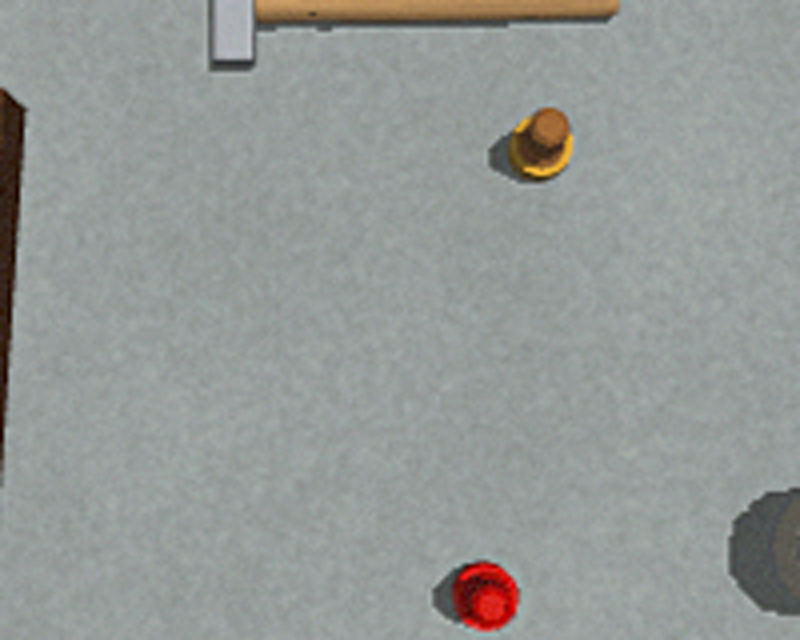

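Stamp A is placed. B is still at crop (541,146), the only one left.

```bash
python3 -m jog '[{"grip":0.4,"xyz":[0.008,0.035,0],"dr":[-0.003,-0.01,0.05]},{"grip":0.4,"xyz":[0.016,0.072,0],"dr":[-0.003,-0.01,0.05]},{"grip":0.4,"xyz":[0.025,0.11,0],"dr":[-0.003,-0.01,0.05]},{"grip":0.4,"xyz":[0.033,0.148,0],"dr":[-0.003,-0.01,0.05]},{"grip":0.4,"xyz":[0.041,0.186,0],"dr":[-0.003,-0.01,0.05]},{"grip":0.4,"xyz":[0.05,0.225,0],"dr":[-0.003,-0.01,0.05]},{"grip":0.4,"xyz":[0.058,0.264,0],"dr":[-0.003,-0.01,0.05]},{"grip":0.4,"xyz":[0.067,0.303,0],"dr":[-0.003,-0.01,0.05]},{"grip":0.4,"xyz":[0.076,0.342,0.01],"dr":[-0.003,-0.01,0.05]},{"grip":0.4,"xyz":[0.085,0.3747,0.02],"dr":[-0.003,-0.01,0.05]},{"grip":0.4,"xyz":[0.085,0.3747,0.028],"dr":[-0.003,-0.01,0.05]},{"grip":0.4,"xyz":[0.085,0.3747,0.028],"dr":[-0.003,-0.01,0.05]}]';python3 -m jog '[{"grip":0.4,"xyz":[0,0,0],"dr":[0,0,0]},{"grip":0.4,"xyz":[0,0,0],"dr":[0,0,0]}]'
python3 - <<'E'
from h import *
snap("wrist","w19",(225,60,425,260),3)
plan((0.6475,-0.175,0.036),np.radians(-5))
E
```

```text
time: 30.88
eef_pos: [0.6456, -0.1753, 0.135]
tcp_rot: [0.999, -0.045, -0.006, -0.001]
contact_force: [-0.8, 0.8, -1.3]
opening: 0.597
time: 31.05
eef_pos: [0.6475, -0.1728, 0.1392]
tcp_rot: [0.999, -0.043, -0.003, 0.0]
contact_force: [-0.5, 0.7, 0.6]
opening: 0.601
shift(tool) [0.0004 0.0022 0.104 ] dr [0.001 0.005 0.002] q6 -0.32 tcp [ 0.6479 -0.1727  0.14  ] yaw -0.085
```

View pics/w19.png

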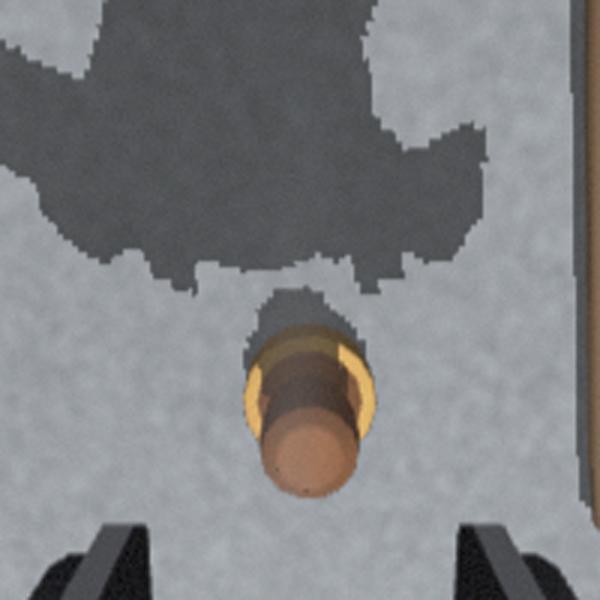

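```bash
python3 -m jog '[{"grip":0.4,"xyz":[0.0015,0.001,0.03],"dr":[0.001,0.005,0]},{"grip":0.4,"xyz":[0.0015,0.001,0.06],"dr":[0.001,0.005,0]},{"grip":0.4,"xyz":[0.0015,0.001,0.09],"dr":[0.001,0.005,0]},{"grip":0.4,"xyz":[0.0015,0.001,0.104],"dr":[0.001,0.005,0]},{"grip":0.4,"xyz":[0.0015,0.001,0.104],"dr":[0.001,0.005,0]},{"grip":1,"xyz":[0.0015,0.001,0.104],"dr":[0.001,0.005,0]},{"grip":1,"xyz":[0.0015,0.001,0.104],"dr":[0.001,0.005,0]},{"grip":1,"xyz":[0.0015,0.001,0.104],"dr":[0.001,0.005,0]},{"grip":1,"xyz":[0.0015,0.001,0.104],"dr":[0.001,0.005,0]},{"grip":1,"xyz":[0.0015,0.001,0.104],"dr":[0.001,0.005,0]}]'
python3 - <<'E'
from h import *
plan((0.634,0.202,0.16),np.radians(-2))
E
```

```text
time: 31.93
eef_pos: [0.6505, -0.176, 0.0388]
tcp_rot: [0.999, -0.044, 0.002, 0.001]
contact_force: [-0.9, 0.6, 5.0]
opening: 0.279
shift(tool) [-0.0488 -0.375  -0.122 ] dr [ 0.002 -0.004 -0.052] q6 -0.33 tcp [ 0.6505 -0.176   0.0388] yaw -0.087
```

```bash
python3 -m jog '[{"grip":1,"xyz":[0,0,-0.04],"dr":[0,0,0]},{"grip":1,"xyz":[0,0,-0.08],"dr":[0,0,0]},{"grip":1,"xyz":[-0.004,-0.03,-0.112],"dr":[0,0,0]},{"grip":1,"xyz":[-0.009,-0.07,-0.12],"dr":[0,0,-0.05]},{"grip":1,"xyz":[-0.014,-0.11,-0.12],"dr":[0,0,-0.05]},{"grip":1,"xyz":[-0.02,-0.15,-0.12],"dr":[0,0,-0.05]},{"grip":1,"xyz":[-0.025,-0.19,-0.12],"dr":[0,0,-0.05]},{"grip":1,"xyz":[-0.03,-0.23,-0.12],"dr":[0,0,-0.05]},{"grip":1,"xyz":[-0.035,-0.27,-0.12],"dr":[0,0,-0.05]},{"grip":1,"xyz":[-0.04,-0.31,-0.12],"dr":[0,0,-0.05]},{"grip":1,"xyz":[-0.045,-0.35,-0.12],"dr":[0,0,-0.05]},{"grip":1,"xyz":[-0.0488,-0.374,-0.12],"dr":[0,0,-0.05]}]';python3 -m jog '[{"grip":1,"xyz":[0,0,0.0],"dr":[0,0,0]},{"grip":1,"xyz":[0,0,0.03],"dr":[0,0,0]},{"grip":1,"xyz":[0,0,0.055],"dr":[0,0,0]},{"grip":1,"xyz":[0,0,0.055],"dr":[0,0,0]},{"grip":1,"xyz":[0,0,0.055],"dr":[0,0,0]}]'
python3 - <<'E'
from h import *
plan((0.634,0.202,0.1),np.radians(-2))
snap("wrist","w20",(205,100,535,310),2.4)
E
```

```text
time: 32.93
eef_pos: [0.6315, 0.2052, 0.1555]
tcp_rot: [1.0, -0.017, -0.0, -0.0]
contact_force: [0.2, -0.3, -2.7]
opening: 0.282
time: 33.35
eef_pos: [0.6308, 0.2004, 0.0983]
tcp_rot: [1.0, -0.019, -0.003, 0.001]
contact_force: [1.0, -0.2, -2.9]
opening: 0.282
shift(tool) [ 0.0031 -0.0017 -0.0017] dr [ 0.002  0.006 -0.003] q6 0.19 tcp [0.6308 0.2004 0.0983] yaw -0.037
```

View pics/w20.png

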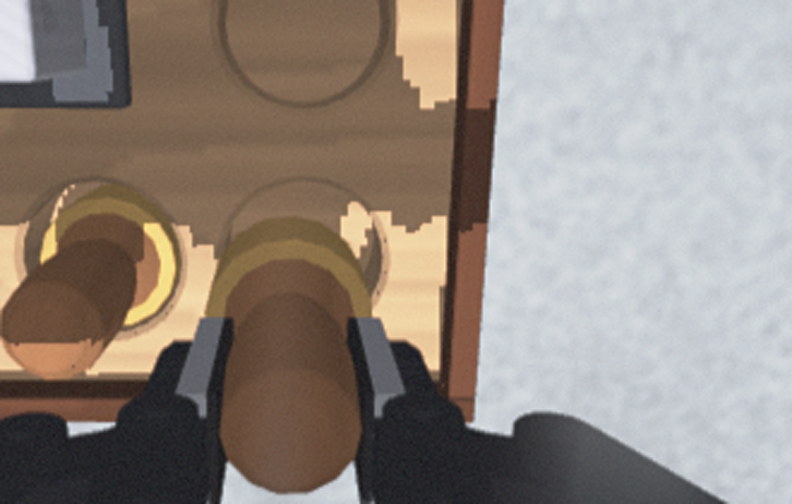

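```bash
python3 -m jog '[{"grip":1,"xyz":[0.0028,0.0005,0.005],"dr":[0.002,0.004,0]},{"grip":1,"xyz":[0.0028,0.0005,0.012],"dr":[0.002,0.004,0]},{"grip":1,"xyz":[0.0028,0.0005,0.018],"dr":[0.002,0.004,0]},{"grip":1,"xyz":[0.0028,0.0005,0.021],"dr":[0.002,0.004,0]},{"grip":1,"xyz":[0.0028,0.0005,0.021],"dr":[0.002,0.004,0]},{"grip":1,"xyz":[0.0028,0.0005,0.021],"dr":[0.002,0.004,0]}]'
```

```text
time: 33.9
eef_pos: [0.6353, 0.2006, 0.0795]
tcp_rot: [1.0, -0.018, 0.002, -0.001]
contact_force: [-0.5, -0.5, -3.7]
opening: 0.285
```

```bash
python3 -m jog '[{"grip":1,"xyz":[-0.001,0,0.006],"dr":[0,0,0]},{"grip":1,"xyz":[-0.001,0,0.012],"dr":[0,0,0]},{"grip":1,"xyz":[-0.001,0,0.017],"dr":[0,0,0]},{"grip":1,"xyz":[-0.001,0,0.021],"dr":[0,0,0]},{"grip":1,"xyz":[-0.001,0,0.023],"dr":[0,0,0]},{"grip":1,"xyz":[-0.001,0,0.023],"dr":[0,0,0]}]'
```

```text
time: 34.4
eef_pos: [0.6347, 0.2008, 0.0569]
tcp_rot: [1.0, -0.018, 0.002, -0.001]
contact_force: [0.3, 0.2, -2.3]
opening: 0.28
```

Bottom at 18 mm, the pocket floor. I release, rise, and move clear for a final look.

```bash
python3 -m jog '[{"grip":0.55,"xyz":[0,0,0],"dr":[0,0,0]},{"grip":0.55,"xyz":[0,0,0],"dr":[0,0,0]},{"grip":0.55,"xyz":[0,0,0],"dr":[0,0,0]},{"grip":0.55,"xyz":[0,0,-0.04],"dr":[0,0,0]},{"grip":0.55,"xyz":[0,0,-0.08],"dr":[0,0,0]},{"grip":0.55,"xyz":[0,0.03,-0.11],"dr":[0,0,0]},{"grip":0.55,"xyz":[-0.01,0.07,-0.12],"dr":[0,0,0]},{"grip":0.55,"xyz":[-0.03,0.11,-0.12],"dr":[0,0,0]},{"grip":0.55,"xyz":[-0.05,0.15,-0.12],"dr":[0,0,0]},{"grip":0.55,"xyz":[-0.07,0.19,-0.12],"dr":[0,0,0]},{"grip":0.55,"xyz":[-0.08,0.23,-0.12],"dr":[0,0,0]},{"grip":0.55,"xyz":[-0.08,0.27,-0.12],"dr":[0,0,0]}]'
python3 -m jog '[{"grip":0.55,"xyz":[0,0.04,0],"dr":[0,0,0]},{"grip":0.55,"xyz":[0,0.08,0],"dr":[0,0,0]},{"grip":0.55,"xyz":[0,0.1,0],"dr":[0,0,0]},{"grip":0.55,"xyz":[0,0.1,0],"dr":[0,0,0]},{"grip":0.55,"xyz":[0,0.1,0],"dr":[0,0,0]}]'
python3 - <<'E'
from h import *
snap("top","t21",(145,150,265,285),4.4)
snap("scene","s21",(370,200,520,340),4)
E
```

```text
time: 35.4
eef_pos: [0.5431, -0.0594, 0.1767]
tcp_rot: [1.0, -0.018, 0.002, -0.001]
contact_force: [1.7, -1.2, -0.3]
opening: 0.449
time: 35.82
eef_pos: [0.5413, -0.1594, 0.1765]
tcp_rot: [1.0, -0.02, 0.002, -0.001]
contact_force: [-0.1, 0.8, -0.4]
opening: 0.448
```

View pics/t21.png

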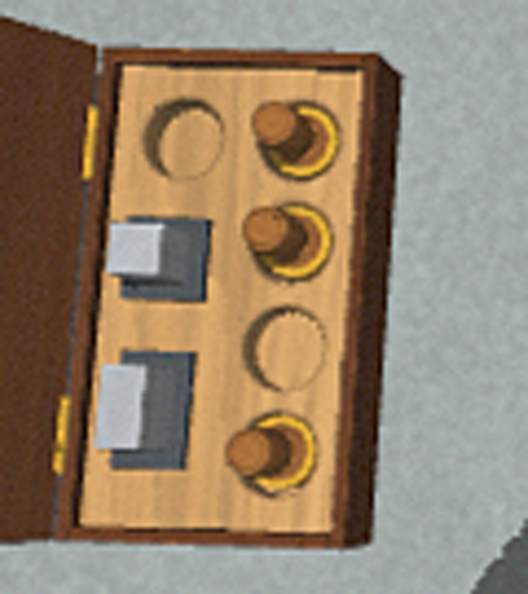

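View pics/s21.png

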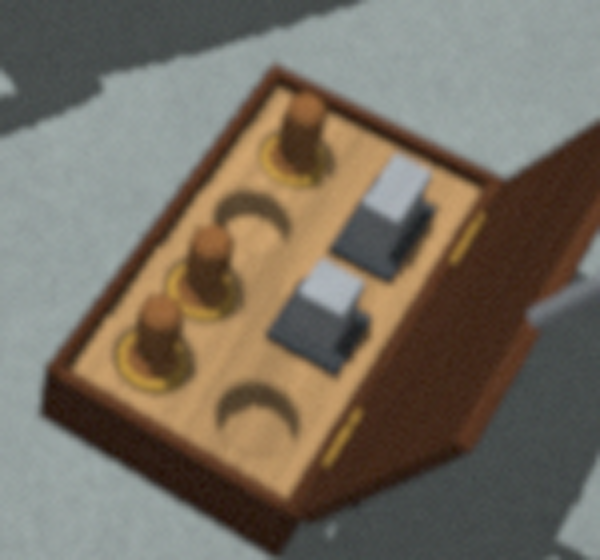

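View pics/t21_full.png

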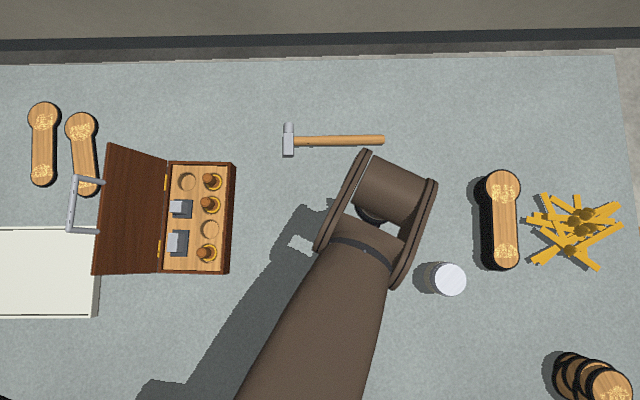

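```bash
python3 - <<'E'
from h import *
o=np.array([145,150]);t=lambda p,z:at("top",o+np.array(p)/4.4,z).round(4)[:2]
print("sq",t((136,248),.092),t((166,259),.052),"socket .566 .2716");print("long",t((121,407),.092),t((154,410),.052),"socket .4847 .2745")
for f,h,p in (((302,141),(275,123),"pA .6328 .2031"),((295,243),(266,230),"pB .5752 .2054"),((281,453),(250,452),"pD .4606 .2088")): print(t(f,.042),t(h,.096),p)
st=ctrl.get_state();print(st["time"],st["contact_force"])
E
```

```text
sq [0.5675 0.2721] [0.5666 0.2722] socket .566 .2716
long [0.4846 0.2755] [0.4842 0.2747] socket .4847 .2745
[0.6338 0.2026] [0.6326 0.1999] pA .6328 .2031
[0.576  0.2044] [0.5756 0.2024] pB .5752 .2054
[0.4606 0.2078] [0.4609 0.206 ] pD .4606 .2088
35.9167 [-0.25025654  0.5631528  -0.12670145]
```

All checks are within tolerance: dies within about 1.5 mm of their sockets and stamps within about 1.5 mm of theirs (foot), with tops and bases agreeing. Hand in.

```bash
python3 -c "
from plant import ctrl
print(ctrl.sign_off())"
```

```text
the job is handed in; nothing more can be done
None
```

The marking kit is set up and I handed the job in at 35.9 s on the robot's clock; sign-off gives no verdict.

- **Lid:** I swung it back by its bar handle to about 1.9 rad and let it drop onto its stop. The pictures show it leaning back open, but I did not measure its angle.
- **Dies:** The oblong die first caught on the socket's edge (about 30 N). I shifted it 2–3 mm and it went in. Both dies were pushed down until the tool stood at flange-down height. In the last top view they sit within about 1.6 mm of their socket centres.
- **Stamps:** There were three brass-footed stamps on the bench, and each stands on the floor of its own pocket in the row next to the lid handle. In the last top view their feet are within about 1.2 mm of the pocket centres. The tops show up to about 3 mm of offset, a lean of at most about 0.05 rad. The red look-alike was left alone, and none of the stamps was knocked aside.
- **Bystanders:** The soles, hammer and glue tin look unmoved in the last pictures.
- **Disagreement:** The wrist camera read 2–4 mm off from the top camera in x. The oblong die seated where the top camera said, so I gave the top camera's values most of the weight.

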